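# Load the specimen cassette and clamp it in the screw press

### The job

Take the specimen cassette out of its dock and slide it, narrow end first and glass side up, fully home into the channel of the screw press. Then start the press's captive screw by pushing its knob down and turning it clockwise until the thread catches, and tighten it until the dial needle points at the setting mark on the dial's rim; let go and leave it clamped there. Leave the dish, the meter and the bottle where they are.

Things in the scene. Friction and masses are not known exactly. Their poses are not given: they have to be found in the camera images.
- cassette: Loose cassette, 160 g, lying flat. Nose: aluminium plate 85 mm long, 30 wide, 14 high, glass window on top. Tail: grey ribbed block 55 long, 44 wide, 24 high. Origin: underside, centre line, at the shoulder where nose meets tail; +x along the nose (nose x 0 to 85 mm, tail -55 to 0), z up. Starts with the tail in the dock and the nose sticking out.
- dock: Fixed white box, 70 mm deep, 64 wide, 38 high (roof 8 thick, inside 52 wide, 30 high, no floor: the cassette slides on the bench). Origin: on the bench, middle of its open mouth; +x points out of the mouth, the box spans x -70 to 0 mm. The roofed tail cannot be gripped: draw the cassette out along +x, about 60 mm, by the nose.
- press: Fixed grey press. Origin: on the bench below the knob's axis; cassette goes in along +x. Channel 34 mm wide, no floor (bench), mouth x -40 mm with flared guides to x -57 (44 wide there), back stop face x 40. Bridge over it x -40 to 50, y -33 to 33, top 58 mm high; steel collar on it, 38 mm diameter, top 92 high. Flat face-up dial, 62 mm diameter, centre x 0, y 78, top 64 high, rim tab 68.
- press_home (a point): Point on the bench on the channel's centre line, 45 mm before the knob's axis (x = -45 mm of the press): the cassette's origin lies here when its nose touches the back stop. Axes as the press.
- knob_top (a point): Centre of the top face of the grey fluted knob, 24 mm high, grip diameter 41 mm; the top is 134 mm above the bench when up. A spring (1 to 3 N) holds it up and it idles; pushed 2 to 9 mm down it meets the thread. Pushed with 6 to 12 N and turned clockwise (from above) it catches within 120 degrees (start not visible), then draws down 21 mm a turn and stays put. The point turns with it.
- press_needle (a joint): Angle of the dial needle (black bar, 20 mm from the dial's centre), rad: 0 at rest along the press's -x, growing clockwise from above as the foot presses on the cassette, about 1 rad per rad of knob turn. It moves only if the cassette is under the foot, from some 30 degrees after the thread has caught.
- press_mark (a joint): Angle of the setting mark round the dial, rad, same zero and sense as the needle; fixed during the task.
- needle_tip (a point): Tip of the needle, 20 mm from the dial's centre.
- mark_tip (a point): Inner tip of the setting mark, a dark pointed tab on the dial's rim, 20 mm from the dial's centre; the needle tip comes to lie under it.
- dish: Bystander: closed clear culture dish, 62 mm diameter, 16 mm high; origin at the centre of its underside.
- meter: Bystander: hand-held meter lying flat, 87 x 48 x 24 mm; origin at the centre of its underside, long side along its x.
- wash_bottle: Bystander: white bottle, 60 mm diameter, 120 mm high; origin at the centre of its underside.
Mind the look-alikes: they are no part of the job. Of the things that look like the cassette, take the one that is farthest to the robot's right at the start. There is more than one size of the press; the job needs the larger.

How it is judged:
By the outcome, as a careful person would: the job done as asked, in the order asked, and still so for the second after the job is handed in, with the robot touching nothing.
It also fails if it takes over 72 s, if anything falls off the work surface, if the arm or the gripper's body presses on something with over 40 N, if the wrist force passes 120 N, or if a joint passes its speed limit or range.

### The arm

A 6-joint arm with a two-finger parallel gripper is mounted at the origin on the work surface. World frame = base frame: x ahead of the robot, y to its left, z up, the work surface at z = 0. Lengths are in mm, angles in degrees, forces in N, time in s.
With the tool pointing down it reaches from about 400 to 925 mm from the base axis. Payload 3.4 kg.
Tool frame: the origin (TCP) lies at the very end of the fingers, on their centre line; the grasp point (between the pads) lies 19 mm behind it; z points along the fingers, y is the line along which they close (so a half turn about z gives the same grasp; the last joint's range is limited). The gripper opens to 85 mm and grips with 20 to 120 N. Pads are 22 mm wide; open, the fingers measure 114 mm over their backs; the gripper's body (76 mm by 85 mm) begins 54 mm behind the grasp point. The pads swing forward as they close: fully open they stand 13 mm farther back than shut.
Start: joints at [72.68, 17.578, 86.31, -0, 76.112, -4.211], TCP at [130.439, 560.015, 231.305] pointing down, gripper open.
Joint ranges: [-179.03, 179.03], [-60, 130.46], [8.19, 133.38], [-81.62, 261.62], [5.75, 156.47], [-153.77, 153.77]. Speed limits (degrees/s): [147.25, 147.25, 180, 180, 180, 180].

### API

Orientations are given as a 3x3 rotation matrix whose columns are the frame's x, y, z axes.
In Python, from rig import r, vision, workorder gives the robot as it stands.
- The arm moves only by the shell command python3 -m handwheel 'ROWS' [OPENING] [FORCE]. ROWS is JSON, a list of rows, each an object with "delta_pos": the shift along the tool's x, y, z in m, a list of three; "rot": the turn, a rotation vector about the tool's x, y, z in degrees, a list of three. In form: [{"delta_pos": [tx, ty, tz], "rot": [ax, ay, az]}, ...]. A call has 1 to 8 rows; each row shifts and turns the commanded pose from where the row before left it, along the tool's axes as they then stand; what a row does not reach is not made up. A row lasts 1/12 s, in which the tool goes at most 41.7 mm and 7.16 degrees, less where a joint would pass 70% of its speed; a pose out of reach is approached as far as the arm can. A call is refused whole if a number of a shift passes 0.0417 or a number of a turn 7.16, either way. A call with a gripper value outside its range is refused whole. OPENING is the opening, from 0 (shut) to 1 (fully open), set as the call begins (- or left out, the last holds). The fingers move at their own pace and stop on an object; FORCE is the grip in N (left out, the last holds). Time passes only in rows, so rows that do not move let the fingers close. It gives the time, the measured TCP pose, the force, the opening and the grip force at its end, in the units of the state.
- r.read_state(): the state, without advancing time (a new reading comes with each control period).
- vision.get_image(name): name is "scene" or "top" or "wrist"; returns the picture (400x640x3 uint8, blue, green, red); there is no depth.
- vision.calibration(name): a dict with "intrinsics" (3x3 intrinsics, pixels), "R" (3x3) and "t" (3): a world point X has camera coordinates R X + t. Camera axes: x right, y down, z forward; pixel columns grow to the right and rows downward; lengths in mm; the calibration is good to about 2 mm. A picture is of the moment at which its call begins: read the wrist's pose just before it. calibration takes no time and is no camera call; for the wrist camera it gives the pose at the moment of the call.
- workorder.finish_job(): hands the job in; it is judged then, once.
The state is a dict: "t": time; "joints": joint angles; "joint_velocities": joint speeds; "tau": joint torques, N m; "eef_pos": TCP position; "tool_rot": TCP orientation; "contact_force": force on the tool from outside, world axes, zero at the start; "wrist_torque": the same for the moment, N m; "gripper_width": opening from 0.0 (shut) to 1.0 (fully open); "gripper_force": force on a finger pad.
Only numpy, scipy, OpenCV 4.12 (cv2) and the standard library are available. Lean on these libraries where they do the work, as an engineer would, in place of code of your own. Each camera call takes 0.05 s, during which the arm holds its last target. There are 200 camera calls.

## Working session

There is one attempt and no reset: what is moved stays moved. The work goes in short steps, Python scripts to look and compute and a shell command to move; the robot and the scene stay as the last step left them, time stands still between calls to the robot, and variables do not carry over. Pictures are saved under pics/ and viewed, at most 10 in all, crops included, and the job is handed in when it is done.

```bash
ls; mkdir -p pics
python3 - <<'E'
from rig import r, vision, workorder
import cv2,json
s=r.read_state();print({k:s[k] for k in('t','eef_pos','tool_rot','gripper_width')})
for n in('scene','top'):
    cv2.imwrite(f'pics/{n}0.png',vision.get_image(n))
    print(n,vision.calibration(n))
E
```

```text
pics
{'t': 0.0, 'eef_pos': array([130.22926766, 559.35586676, 230.39015806]), 'tool_rot': array([[-9.73937133e-01,  2.26817257e-01, -6.26944102e-04],
       [ 2.26818058e-01,  9.73935231e-01, -1.93229447e-03],
       [ 1.72325218e-04, -2.02413558e-03, -9.99997937e-01]]), 'gripper_width': 0.99828397100149}
scene {'intrinsics': array([[365.20514162,   0.        , 317.30542211],
       [  0.        , 365.20514162, 203.18022543],
       [  0.        ,   0.        ,   1.        ]]), 'R': array([[-0.0514065 ,  0.99864531,  0.00805687],
       [ 0.84897341,  0.04794769, -0.5262558 ],
       [-0.5259292 , -0.0202129 , -0.85028814]]), 't': array([ -66.67051158, -482.0995081 , 1404.03017922])}
top {'intrinsics': array([[418.26908175,   0.        , 322.32298839],
       [  0.        , 418.26908175, 201.77425846],
       [  0.        ,   0.        ,   1.        ]]), 'R': array([[-0.09898526, -0.99508199,  0.00370693],
       [-0.96906141,  0.09554911, -0.22757493],
       [ 0.22610152, -0.0261188 , -0.97375352]]), 't': array([136.39490869, 628.2287073 , 910.40856025])}
```

View pics/top0.png

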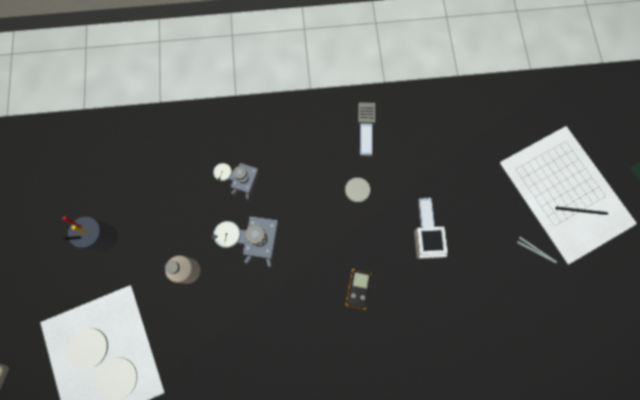

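View pics/scene0.png

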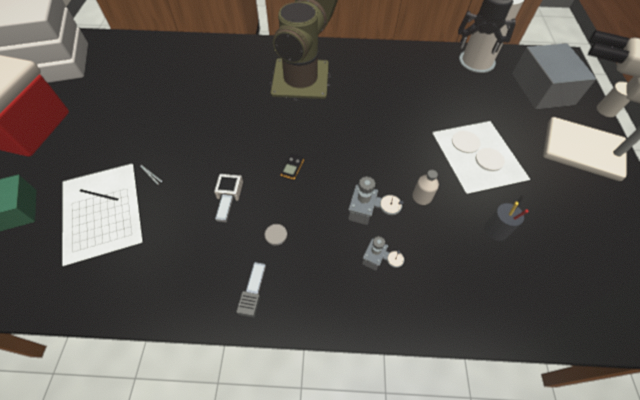

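The top view shows these candidates:
- **Cassettes:** one docked with its nose at (427,212) and its dock at (432,242), and a loose one at (366,130). The docked one is farthest to the robot's right (+column = −y), so I choose that.
- **Presses:** the larger is at (258,238) with its dial at (227,234). The smaller at (243,180) is the decoy.

The dish is at (357,189), the meter at (358,290) and the bottle at (180,268).

```bash
cat > h.py <<'E'
from rig import r, vision, workorder
import cv2, numpy as np
def cast(c,px,z):
    px=np.array(px,float).reshape(-1,2)
    d=np.c_[px,np.ones(len(px))]@np.linalg.inv(c['intrinsics']).T@c['R']
    o=-c['R'].T@c['t']
    return o+d*((z-o[2])/d[:,2])[:,None]
def proj(c,X):
    q=(np.atleast_2d(X)@c['R'].T+c['t'])@c['intrinsics'].T
    return q[:,:2]/q[:,2:]
def snap(n,f=None):
    c=vision.calibration(n);im=vision.get_image(n)
    if f: cv2.imwrite('pics/'+f,im)
    return im,c
def totool(p,z=None):
    "world shift mm -> tool axes mm, from the measured pose to p"
    s=r.read_state();return s['tool_rot'].T@(np.array(p,float)-s['eef_pos'])
E
python3 - <<'E'
from h import *
np.set_printoptions(precision=1,suppress=True)
c=vision.calibration('top')
print('nose tip',cast(c,(426,199),14),'nose/dockmouth',cast(c,(429,227),14),'dock roof centre',cast(c,(432,242),38))
print('knob',cast(c,(256,235),134),'dial',cast(c,(227,234),64),'guides',cast(c,[(247,262),(268,264)],10))
print('small knob',cast(c,(241,174),90),'bystanders',cast(c,[(358,290),(182,270),(357,189),(366,130)],10))
w=vision.calibration('wrist');s=r.read_state()
o=-w['R'].T@w['t'];print('wristcam in tool',s['tool_rot'].T@(o-s['eef_pos']),'axes in tool\n',s['tool_rot'].T@w['R'].T,w['intrinsics'])
E
```

```text
nose tip [[ 633.8 -186.2   14. ]] nose/dockmouth [[ 563.  -182.6   14. ]] dock roof centre [[ 523.  -177.3   38. ]]
knob [[565.1 225.1 134. ]] dial [[585.7 301.8  64. ]] guides [[522.1 268.3  10. ]
 [512.3 218.1  10. ]]
small knob [[719.6 257.1  90. ]] bystanders [[429.7   8.9  10. ]
 [518.4 425.   10. ]
 [677.4 -18.1  10. ]
 [833.1 -60.2  10. ]]
wristcam in tool [  68.2    0.5 -142.1] axes in tool
 [[-0.  -1.  -0.3]
 [ 1.  -0.   0. ]
 [-0.  -0.3  1. ]] [[288.8   0.  322. ]
 [  0.  288.8 200.4]
 [  0.    0.    1. ]]
```

```bash
python3 -m handwheel '[{"delta_pos":[-0.033,-0.017,-0.0015],"rot":[0,0,0]},{"delta_pos":[-0.033,-0.017,-0.0015],"rot":[0,0,0]},{"delta_pos":[-0.033,-0.017,-0.0015],"rot":[0,0,0]},{"delta_pos":[-0.033,-0.017,-0.0015],"rot":[0,0,0]},{"delta_pos":[-0.033,-0.017,-0.0015],"rot":[0,0,0]},{"delta_pos":[-0.033,-0.017,-0.0015],"rot":[0,0,0]},{"delta_pos":[-0.033,-0.017,-0.0015],"rot":[0,0,0]}]' 1 60
python3 -m handwheel '[{"delta_pos":[-0.033,-0.017,-0.0015],"rot":[0,0,0]},{"delta_pos":[-0.033,-0.017,-0.0015],"rot":[0,0,0]},{"delta_pos":[-0.033,-0.017,-0.0015],"rot":[0,0,0]},{"delta_pos":[-0.033,-0.017,-0.0015],"rot":[0,0,0]},{"delta_pos":[-0.033,-0.017,-0.0015],"rot":[0,0,0]},{"delta_pos":[-0.033,-0.017,-0.0015],"rot":[0,0,0]},{"delta_pos":[0,0,0],"rot":[0,0,0]},{"delta_pos":[0,0,0],"rot":[0,0,0]}]'
python3 - <<'E'
from h import *
im,c=snap('wrist','press1.png'); np.savez('press1.npz',**c)
print(r.read_state()['joints'])
E
```

```text
t: 0.68
eef_pos: [329.2, 390.2, 241.5]
tool_rot: [[-0.974, 0.226, -0.001], [0.226, 0.974, -0.001], [0.0, -0.001, -1.0]]
contact_force: [1.0, -0.2, 0.1]
gripper_width: 0.997
gripper_force: 0.0
t: 1.35
eef_pos: [499.3, 245.9, 250.2]
tool_rot: [[-0.973, 0.231, -0.001], [0.231, 0.973, -0.0], [0.001, -0.001, -1.0]]
contact_force: [-1.4, -0.2, -0.1]
gripper_width: 0.999
gripper_force: 0.0
[ 2.19876185e+01  1.52979962e+01  8.68557017e+01  3.78848937e-02
  7.79486391e+01 -5.47900648e+01]
```

View pics/press1.png

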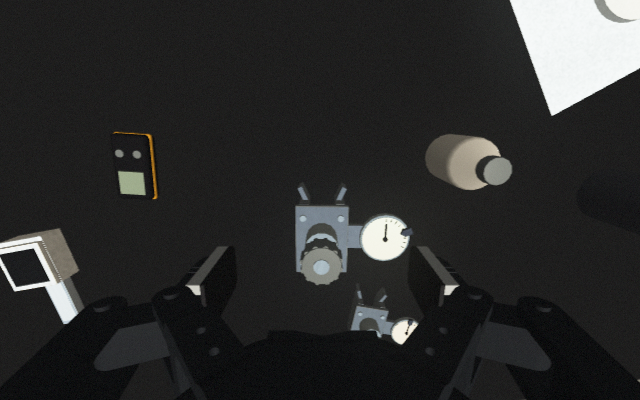

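The wrist view shows the larger press. Its knob is at (321,267), and the dial centre at (386,239). The needle points up (at rest, −x) and the mark tab is near (408,232). The bridge's front corners are (295,207) and (348,206), and the flared guides are at the top.

Run:
```python
from h import *
np.set_printoptions(precision=1,suppress=True)
c=dict(np.load('press1.npz'));im=cv2.imread('pics/press1.png')
m=(im.min(2)>170).astype(np.uint8);m[:200]=0;m[280:]=0
n,l,st,ce=cv2.connectedComponentsWithStats(m);i=[k for k in range(1,n) if 340<ce[k][0]<440 and st[k,4]>500][0]
cn=max(cv2.findContours((l==i).astype(np.uint8),0,2)[0],key=cv2.contourArea)
e=cv2.fitEllipse(cv2.convexHull(cn));D=cast(c,e[0],64)[0];print('dial',e,D)
K=cast(c,(321,266),134)[0];a=cast(c,[(295,207),(348,206)],58);print('knob',K,'corners',a,a.mean(0))
y=(D-K)[:2];print('heading x',np.degrees(np.arctan2(y[1],y[0]))-90,np.linalg.norm(y))
y=(a[1]-a[0])[:2];print('heading x',np.degrees(np.arctan2(y[1],y[0]))-90,np.linalg.norm(y))
cv2.imwrite('pics/p1c.png',cv2.resize(im[170:300,270:430],None,fx=5,fy=4.6,interpolation=cv2.INTER_CUBIC)[:598,:800])
```

```text
dial ((384.5285949707031, 238.11151123046875), (42.313133239746094, 47.04935836791992), 72.7251205444336) [586.9 304.6  64. ]
knob [569.  229.1 134. ] corners [[524.7 207.1  58. ]
 [538.2 269.7  58. ]] [531.4 238.4  58. ]
heading x -13.32587700000694 77.63564915706483
heading x -12.215982028591839 64.0956640403261
```

View pics/p1c.png

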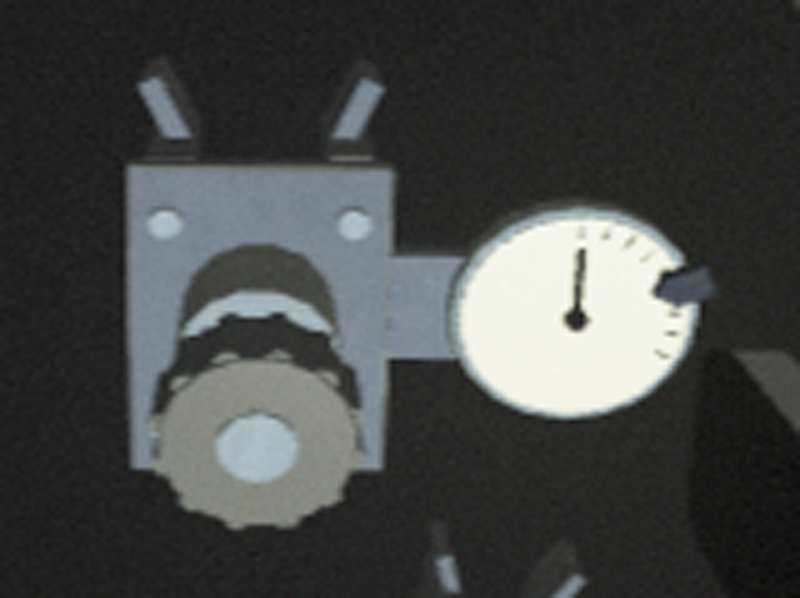

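```bash
python3 -m handwheel '[{"delta_pos":[-0.0156,-0.0332,0.007],"rot":[0,0,0]},{"delta_pos":[-0.0156,-0.0332,0.007],"rot":[0,0,0]},{"delta_pos":[-0.0156,-0.0332,0.007],"rot":[0,0,0]},{"delta_pos":[-0.0156,-0.0332,0.007],"rot":[0,0,0]},{"delta_pos":[-0.0156,-0.0332,0.007],"rot":[0,0,0]},{"delta_pos":[-0.0156,-0.0332,0.007],"rot":[0,0,0]},{"delta_pos":[-0.0156,-0.0332,0.007],"rot":[0,0,0]}]'
python3 -m handwheel '[{"delta_pos":[-0.0156,-0.0332,0.007],"rot":[0,0,0]},{"delta_pos":[-0.0156,-0.0332,0.007],"rot":[0,0,0]},{"delta_pos":[-0.0156,-0.0332,0.007],"rot":[0,0,0]},{"delta_pos":[-0.0156,-0.0332,0.007],"rot":[0,0,0]},{"delta_pos":[-0.0156,-0.0332,0.007],"rot":[0,0,-4]},{"delta_pos":[0,0,0],"rot":[0,0,-4]},{"delta_pos":[0,0,0],"rot":[0,0,0]},{"delta_pos":[0,0,0],"rot":[0,0,0]}]'
python3 - <<'E'
from h import *
np.set_printoptions(precision=1,suppress=True)
im,c=snap('wrist','cas1.png'); np.savez('cas1.npz',**c)
c=dict(np.load('press1.npz'))
Dc=cast(c,(385.2,239.1),64)[0];M=cast(c,(401,232.4),68)[0];v=(M-Dc)[:2];print('mark',v,np.linalg.norm(v))
h=np.radians(-13);x=v@[np.cos(h),np.sin(h)];y=v@[-np.sin(h),np.cos(h)];print('mark angle',np.degrees(np.arctan2(y,-x)))
E
```

```text
t: 1.98
eef_pos: [550.8, -3.3, 201.4]
tool_rot: [[-0.975, 0.224, -0.001], [0.224, 0.975, 0.001], [0.001, 0.001, -1.0]]
contact_force: [0.1, -0.5, 0.0]
gripper_width: 1.0
gripper_force: 0.0
t: 2.65
eef_pos: [589.5, -181.3, 166.3]
tool_rot: [[-0.996, 0.09, -0.002], [0.09, 0.996, 0.002], [0.002, 0.001, -1.0]]
contact_force: [0.1, 0.9, 0.4]
gripper_width: 0.999
gripper_force: 0.0
mark [-6.1 19.5] 20.411410925832943
mark angle 59.67136851498088
```

View pics/cas1.png

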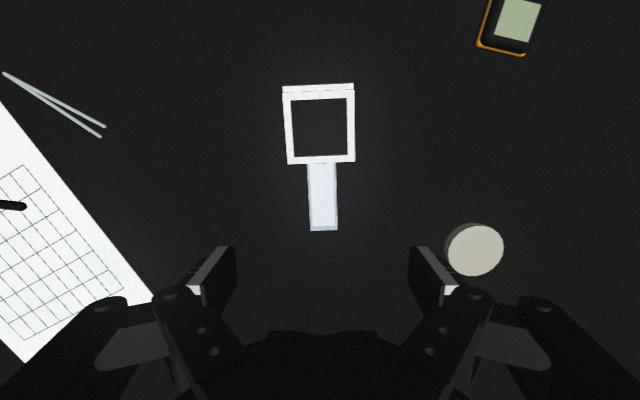

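The close wrist view confirms the docked cassette. Its nose has corners (307,163), (335,163), (311,231) and (338,230), and the dock's white roof is above it in the picture.

Run:
```python
from h import *
np.set_printoptions(precision=1,suppress=True)
c=dict(np.load('cas1.npz'));im=cv2.imread('pics/cas1.png')
m=(im.min(2)>130).astype(np.uint8);m[:168]=0;m[245:]=0;m[:,:290]=0;m[:,360:]=0
p=np.argwhere(m)[:,::-1].astype(float)
P=cast(c,p,14)[:,:2]
q=cv2.minAreaRect(P.astype(np.float32));b=cv2.boxPoints(q);print(q,'\n',b)
b=b[np.argsort(b[:,0])];t=b[2:].mean(0);k=b[:2].mean(0);d=(t-k)/np.linalg.norm(t-k)
print('tip',t,'mouthend',k,'heading',np.degrees(np.arctan2(d[1],d[0])))
g=t-28*d
print('roof front corners',cast(c,[(289,164),(354,161)],38))
print('grasp',g,'tool shift to it at z3',totool((*g,3)))
```

```text
((602.880126953125, -181.21090698242188), (30.093650817871094, 68.70819091796875), 87.09052276611328) 
 [[ 567.8 -194.5]
 [ 636.4 -198. ]
 [ 638.  -167.9]
 [ 569.3 -164.4]]
tip [ 637.2 -183. ] mouthend [ 568.6 -179.5] heading -2.909467
roof front corners [[ 558.8 -208.7   38. ]
 [ 561.5 -147.8   38. ]]
grasp [ 609.2 -181.5] tool shift to it at z3 [-19.8   0.9 163.6]
```

```bash
python3 -m handwheel '[{"delta_pos":[-0.004,0,0.025],"rot":[0,0,-2.3]},{"delta_pos":[-0.004,0,0.035],"rot":[0,0,0]},{"delta_pos":[-0.004,0,0.035],"rot":[0,0,0]},{"delta_pos":[-0.004,0,0.03],"rot":[0,0,0]},{"delta_pos":[-0.004,0.001,0.025],"rot":[0,0,0]},{"delta_pos":[0,0,0.010],"rot":[0,0,0]},{"delta_pos":[0,0,0.004],"rot":[0,0,0]},{"delta_pos":[0,0,0],"rot":[0,0,0]}]' 1
python3 -m handwheel '[{"delta_pos":[0,0,0],"rot":[0,0,0]},{"delta_pos":[0,0,0],"rot":[0,0,0]},{"delta_pos":[0,0,0],"rot":[0,0,0]},{"delta_pos":[0,0,0],"rot":[0,0,0]},{"delta_pos":[0,0,0],"rot":[0,0,0]},{"delta_pos":[0,0,0],"rot":[0,0,0]},{"delta_pos":[0,0,0],"rot":[0,0,0]}]' 0 40
```

```text
t: 3.37
eef_pos: [609.7, -181.7, 2.7]
tool_rot: [[-0.999, 0.048, -0.001], [0.048, 0.999, 0.001], [0.001, 0.001, -1.0]]
contact_force: [0.7, -0.4, 0.0]
gripper_width: 1.003
gripper_force: 0.0
t: 3.95
eef_pos: [610.9, -183.5, 4.2]
tool_rot: [[-0.999, 0.049, 0.002], [0.049, 0.999, -0.001], [-0.002, -0.001, -1.0]]
contact_force: [-0.3, 0.1, 5.7]
gripper_width: 0.337
gripper_force: 40.8
```

```bash
python3 -m handwheel '[{"delta_pos":[-0.005,0,-0.001],"rot":[0,0,0]},{"delta_pos":[-0.012,0,0],"rot":[0,0,0]},{"delta_pos":[-0.016,0,0],"rot":[0,0,0]},{"delta_pos":[-0.016,0,0],"rot":[0,0,0]},{"delta_pos":[-0.016,0,0],"rot":[0,0,0]},{"delta_pos":[-0.016,0,0],"rot":[0,0,0]},{"delta_pos":[-0.01,0,0],"rot":[0,0,0]},{"delta_pos":[0,0,0],"rot":[0,0,0]}]'
python3 -m handwheel '[{"delta_pos":[0,0,0.001],"rot":[0,0,0]},{"delta_pos":[0,0,0],"rot":[0,0,0]}]'
python3 -m handwheel '[{"delta_pos":[0,0,0],"rot":[0,0,0]},{"delta_pos":[0,0,0],"rot":[0,0,0]},{"delta_pos":[0,0,0],"rot":[0,0,0]},{"delta_pos":[0,0,0],"rot":[0,0,0]},{"delta_pos":[0,0,-0.02],"rot":[0,0,0]},{"delta_pos":[0,0,-0.035],"rot":[0,0,0]},{"delta_pos":[0,0,-0.025],"rot":[0,0,0]},{"delta_pos":[0,0,0],"rot":[0,0,0]}]' 1
python3 - <<'E'
from h import *
np.set_printoptions(precision=1,suppress=True)
im,c=snap('wrist','cas2.png'); np.savez('cas2.npz',**c)
E
```

```text
t: 4.62
eef_pos: [704.0, -188.1, 4.3]
tool_rot: [[-0.999, 0.049, 0.004], [0.049, 0.999, -0.001], [-0.004, -0.001, -1.0]]
contact_force: [1.6, -1.0, 2.1]
gripper_width: 0.342
gripper_force: 40.3
t: 4.78
eef_pos: [703.5, -188.1, 4.3]
tool_rot: [[-0.999, 0.049, 0.006], [0.049, 0.999, -0.001], [-0.006, -0.001, -1.0]]
contact_force: [3.9, -0.3, 4.5]
gripper_width: 0.337
gripper_force: 40.5
t: 5.45
eef_pos: [704.6, -188.9, 89.0]
tool_rot: [[-0.999, 0.049, 0.01], [0.049, 0.999, -0.003], [-0.01, -0.003, -1.0]]
contact_force: [1.4, -0.2, 1.6]
gripper_width: 0.998
gripper_force: 0.0
```

View pics/cas2.png

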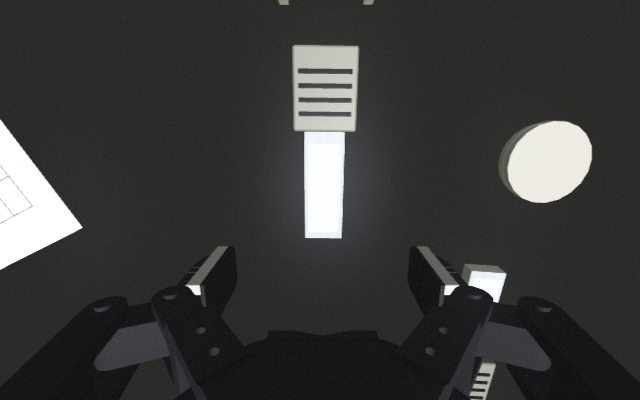

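The cassette is clear of the dock, glass up. The tail's top spans (293,45) to (356,131), and the nose tip is at (305..342,238).

Run:
```python
from h import *
np.set_printoptions(precision=1,suppress=True)
c=dict(np.load('cas2.npz'));im=cv2.imread('pics/cas2.png')
T=cast(c,[(293,45),(358,46),(356,131),(294.5,130.5)],24)[:,:2];N=cast(c,[(305,133),(344,133),(342,238),(305,238)],14)[:,:2]
print(T,N)
sh=(T[2]+T[3])/2;bk=(T[0]+T[1])/2;tip=(N[2]+N[3])/2
for a,b in((bk,sh),(bk,tip)):
  d=b-a;print(np.linalg.norm(d),'heading',np.degrees(np.arctan2(d[1],d[0])))
d/=np.linalg.norm(d);o=tip-85*d;print('origin',o,sh)
g=(o+bk+27.5*d*0-0)/2*1.0; g=o-32*d
s=r.read_state();print('grasp',g,totool((*g,5)),s['eef_pos'],s['joints'])
print(s['tool_rot'])
```

```text
[[ 590.2 -201.5]
 [ 592.8 -159.7]
 [ 646.1 -161.9]
 [ 643.6 -204.6]] [[ 646.2 -198. ]
 [ 647.6 -169.6]
 [ 730.5 -173.5]
 [ 729.1 -203.5]]
53.42538130551009 heading -2.8137331646054533
138.55450892152953 heading -3.255562879343084
origin [ 645.  -183.7] [ 644.9 -183.2]
grasp [ 613.  -181.8] [91.   2.4 80.9] [ 703.3 -188.5   86.5] [ -18.3   35.9   76.2   -0.    67.5 -105.5]
[[-1.  0.  0.]
 [ 0.  1. -0.]
 [-0. -0. -1.]]
```

```bash
python3 -m handwheel '[{"delta_pos":[0.03,0.001,0],"rot":[0,0,0]},{"delta_pos":[0.03,0.001,0],"rot":[0,0,0]},{"delta_pos":[0.03,0,0.02],"rot":[0,0,0]},{"delta_pos":[0.001,0,0.03],"rot":[0,0,0]},{"delta_pos":[0,0,0.02],"rot":[0,0,0]},{"delta_pos":[0,0,0.009],"rot":[0,0,0]},{"delta_pos":[0,0,0],"rot":[0,0,0]},{"delta_pos":[0,0,0],"rot":[0,0,0]}]' 1
python3 -m handwheel '[{"delta_pos":[0,0,0],"rot":[0,0,0]},{"delta_pos":[0,0,0],"rot":[0,0,0]},{"delta_pos":[0,0,0],"rot":[0,0,0]},{"delta_pos":[0,0,0],"rot":[0,0,0]},{"delta_pos":[0,0,0],"rot":[0,0,0]},{"delta_pos":[0,0,0],"rot":[0,0,0]},{"delta_pos":[0,0,0],"rot":[0,0,0]}]' 0 60
python3 -c "
from h import *
s=r.read_state();print(s['eef_pos'],s['tool_rot'],s['joints'])"
```

```text
t: 6.17
eef_pos: [609.9, -181.0, 2.9]
tool_rot: [[-0.999, 0.049, -0.002], [0.049, 0.999, 0.001], [0.002, 0.001, -1.0]]
contact_force: [1.2, -0.6, 0.1]
gripper_width: 0.999
gripper_force: 0.0
t: 6.75
eef_pos: [611.5, -181.6, 5.3]
tool_rot: [[-0.999, 0.049, 0.003], [0.049, 0.999, -0.001], [-0.003, -0.001, -1.0]]
contact_force: [0.8, 0.4, 6.9]
gripper_width: 0.504
gripper_force: 62.6
[ 611.4651485  -181.60577326    5.28778615] [[-9.98798641e-01  4.89194584e-02  2.85684410e-03]
 [ 4.89163881e-02  9.98802232e-01 -1.13494678e-03]
 [-2.90894324e-03 -9.93836803e-04 -9.99995275e-01]] [-2.03324447e+01  3.53986202e+01  9.26382153e+01 -5.21919742e-03
  5.17870832e+01 -1.07525306e+02]
```

```bash
python3 -m handwheel '[{"delta_pos":[0,0,-0.015],"rot":[0,0,0]},{"delta_pos":[0,0,-0.02],"rot":[0,0,0]},{"delta_pos":[0.008,0.015,-0.02],"rot":[0,0,0]},{"delta_pos":[0.0173,0.0315,0],"rot":[0,0,0]},{"delta_pos":[0.0173,0.0315,0],"rot":[0,0,0]},{"delta_pos":[0.0173,0.0315,0],"rot":[0,0,0]},{"delta_pos":[0.0173,0.0315,0],"rot":[0,0,0]},{"delta_pos":[0.0173,0.0315,0],"rot":[0,0,0]}]'
python3 -m handwheel '[{"delta_pos":[0.0173,0.0315,0],"rot":[0,0,0]},{"delta_pos":[0.0173,0.0315,0],"rot":[0,0,0]},{"delta_pos":[0.0173,0.0315,0],"rot":[0,0,0]},{"delta_pos":[0.0173,0.0315,0],"rot":[0,0,0]},{"delta_pos":[0.0173,0.0315,0],"rot":[0,0,0]},{"delta_pos":[0.0173,0.0315,0],"rot":[0,0,0]},{"delta_pos":[0.0173,0.0315,0],"rot":[0,0,0]},{"delta_pos":[0.0173,0.0315,0],"rot":[0,0,0]}]'
python3 -m handwheel '[{"delta_pos":[0.0085,0.0165,0],"rot":[0,0,0]},{"delta_pos":[0,0,0],"rot":[0,0,5.1]},{"delta_pos":[0,0,0],"rot":[0,0,5.1]},{"delta_pos":[0,0,0],"rot":[0,0,0]},{"delta_pos":[0,0,0],"rot":[0,0,0]},{"delta_pos":[0,0,0],"rot":[0,0,0]}]'
python3 - <<'E'
from h import *
np.set_printoptions(precision=1,suppress=True)
im,c=snap('wrist','ins1.png'); np.savez('ins1.npz',**c)
im,c=snap('top','ins1t.png')
K=np.array([570,229.2]);h=np.radians(-13);R=np.array([[np.cos(h),-np.sin(h)],[np.sin(h),np.cos(h)]])
s=r.read_state();print('in press frame',R.T@(s['eef_pos'][:2]-K),s['eef_pos'],np.degrees(np.arctan2(s['tool_rot'][1,0],s['tool_rot'][0,0])),s['joints'])
E
```

```text
t: 7.42
eef_pos: [522.9, -3.0, 58.8]
tool_rot: [[-0.999, 0.05, -0.0], [0.05, 0.999, 0.0], [0.0, 0.0, -1.0]]
contact_force: [0.0, 1.7, -0.4]
gripper_width: 0.504
gripper_force: 61.8
t: 8.08
eef_pos: [394.1, 246.5, 57.5]
tool_rot: [[-0.999, 0.053, -0.007], [0.053, 0.998, -0.016], [0.006, -0.016, -1.0]]
contact_force: [2.4, -2.0, -3.8]
gripper_width: 0.493
gripper_force: 151.3
t: 8.58
eef_pos: [390.6, 270.9, 58.8]
tool_rot: [[-0.975, 0.223, -0.0], [0.223, 0.975, -0.0], [0.0, -0.0, -1.0]]
contact_force: [-0.7, 0.6, -1.2]
gripper_width: 0.493
gripper_force: 154.2
in press frame [-184.     0.3] [390.8 270.9  58.8] 167.03681355688505 [ 29.6  21.9 110.7   0.   47.4 -47.4]
```

View pics/ins1.png

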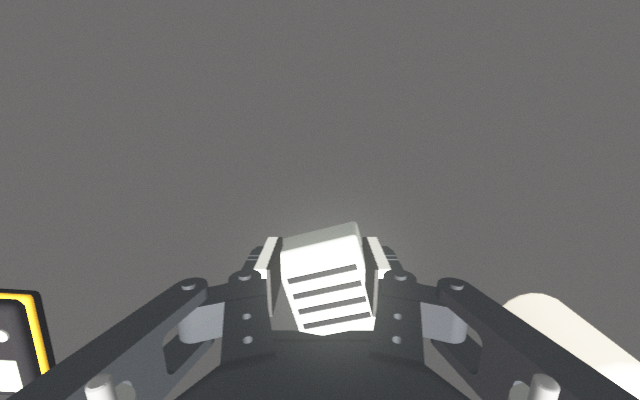

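The view shows the tail in the gripper, yawed about 12° (back edge from (283,238) to (357,222)). The nose probably touched a guide on the way. I'll back off, set it down and regrip square.

```bash
python3 -m handwheel '[{"delta_pos":[0.012,0,0],"rot":[0,0,0]},{"delta_pos":[0.012,0,0],"rot":[0,0,0]},{"delta_pos":[0.01,0,0.01],"rot":[0,0,0]},{"delta_pos":[0,0,0.015],"rot":[0,0,0]},{"delta_pos":[0,0,0.015],"rot":[0,0,0]},{"delta_pos":[0,0,0.01],"rot":[0,0,0]},{"delta_pos":[0,0,0.001],"rot":[0,0,0]},{"delta_pos":[0,0,0],"rot":[0,0,0]}]'
python3 -m handwheel '[{"delta_pos":[0,0,0],"rot":[0,0,0]},{"delta_pos":[0,0,0],"rot":[0,0,0]},{"delta_pos":[0,0,0],"rot":[0,0,0]},{"delta_pos":[0,0,0],"rot":[0,0,0]}]' 0.9
python3 -c "
from h import *
snap('wrist','re1.png');np.savez('re1.npz',**vision.calibration('wrist'));s=r.read_state();print(s['eef_pos'])"
```

```text
t: 9.35
eef_pos: [356.4, 279.0, 7.8]
tool_rot: [[-0.975, 0.224, -0.0], [0.224, 0.975, 0.0], [0.0, -0.0, -1.0]]
contact_force: [-0.5, 0.4, 0.1]
gripper_width: 0.487
gripper_force: 153.5
t: 9.68
eef_pos: [357.5, 278.8, 8.0]
tool_rot: [[-0.974, 0.225, 0.0], [0.225, 0.974, 0.0], [-0.0, 0.0, -1.0]]
contact_force: [0.7, 0.1, 0.3]
gripper_width: 0.901
gripper_force: 0.0
[357.5145459  278.77564964   7.95281715]
```

View pics/re1.png

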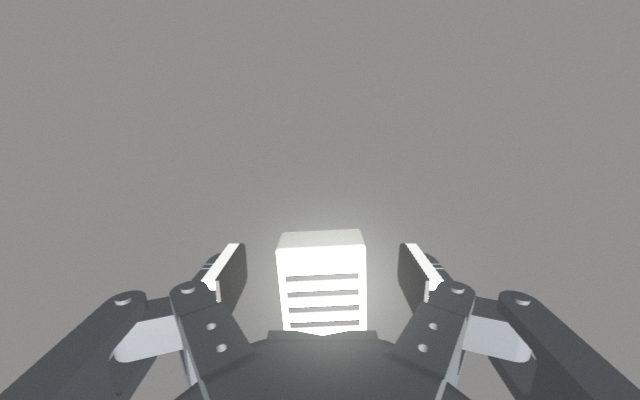

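After opening, the tail lies flat and nearly square between the fingers, with its top back edge at about (278,248) to (366,245).

Run:
```python
from h import *
np.set_printoptions(precision=1,suppress=True)
c=dict(np.load('re1.npz'))
K=np.array([570,229.2]);h=np.radians(-13);R=np.array([[np.cos(h),-np.sin(h)],[np.sin(h),np.cos(h)]])
p=cast(c,[(278,248),(366,245),(282.5,330),(367,327)],24)[:,:2]
print((p-K)@R)
s=r.read_state();print((s['eef_pos'][:2]-K)@R)
```

```text
[[-227.6  -19.8]
 [-229.1   21.9]
 [-181.3  -19.4]
 [-183.1   24.3]]
[-218.2    0.5]
```

```bash
python3 -m handwheel '[{"delta_pos":[-0.010,0,0],"rot":[0,0,0]},{"delta_pos":[-0.005,0,0.002],"rot":[0,0,0]},{"delta_pos":[0,0,0],"rot":[0,0,0]},{"delta_pos":[0,0,0],"rot":[0,0,0]}]'
python3 -m handwheel '[{"delta_pos":[0,0,0],"rot":[0,0,0]},{"delta_pos":[0,0,0],"rot":[0,0,0]},{"delta_pos":[0,0,0],"rot":[0,0,0]},{"delta_pos":[0,0,0],"rot":[0,0,0]},{"delta_pos":[0,0,0],"rot":[0,0,0]},{"delta_pos":[0,0,-0.001],"rot":[0,0,0]}]' 0 60
python3 -m handwheel '[{"delta_pos":[-0.008,0,0],"rot":[0,0,0]},{"delta_pos":[-0.01,0,0],"rot":[0,0,0]},{"delta_pos":[-0.01,0,0],"rot":[0,0,0]},{"delta_pos":[-0.01,0,0],"rot":[0,0,0]},{"delta_pos":[-0.007,0,0],"rot":[0,0,0]},{"delta_pos":[0,0,0],"rot":[0,0,0]}]'
python3 - <<'E'
from h import *
np.set_printoptions(precision=1,suppress=True)
K=np.array([570,229.2]);h=np.radians(-13);R=np.array([[np.cos(h),-np.sin(h)],[np.sin(h),np.cos(h)]])
im,c=snap('wrist','ins2.png');s=r.read_state();print((s['eef_pos'][:2]-K)@R)
im,c=snap('top','ins2t.png')
q=proj(c,[(500,245,20)])[0].astype(int);print(q)
a=im[q[1]-45:q[1]+45,q[0]-60:q[0]+60]
b=cv2.imread('pics/ins2.png')[200:350,220:420]
cv2.imwrite('pics/ins2c.png',np.hstack([cv2.resize(a,(480,360),interpolation=2),cv2.resize(b,(320,360))]))
E
```

```text
t: 10.07
eef_pos: [373.0, 275.4, 5.7]
tool_rot: [[-0.974, 0.226, 0.0], [0.226, 0.974, 0.0], [-0.0, 0.0, -1.0]]
contact_force: [-0.8, -0.0, 0.1]
gripper_width: 0.898
gripper_force: 0.0
t: 10.57
eef_pos: [371.9, 275.4, 6.8]
tool_rot: [[-0.974, 0.225, -0.0], [0.225, 0.974, -0.0], [0.0, -0.0, -1.0]]
contact_force: [-0.2, 0.0, -2.2]
gripper_width: 0.502
gripper_force: 60.0
t: 11.07
eef_pos: [417.0, 264.0, 6.3]
tool_rot: [[-0.974, 0.227, -0.001], [0.227, 0.974, -0.001], [0.001, -0.002, -1.0]]
contact_force: [-0.0, -3.1, -0.8]
gripper_width: 0.499
gripper_force: 60.0
[-157.4   -0.4]
[256 269]
```

View pics/ins2c.png

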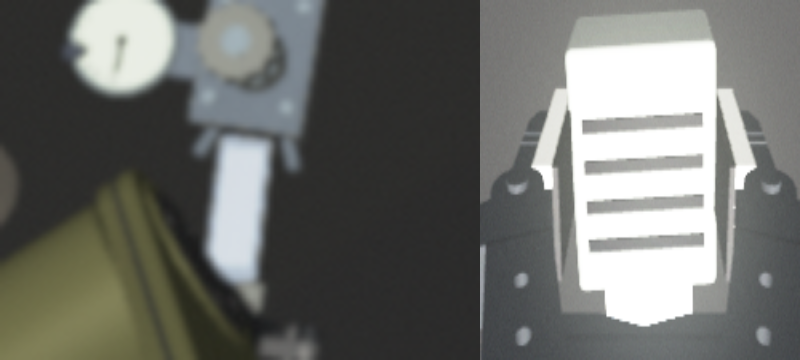

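Left crop (top camera): the nose at (245,140) is centred between the guides at (205,140) and (288,150), parallel to the press. Right crop: the tail is gripped square. I'll push it in now.

```bash
python3 -m handwheel '[{"delta_pos":[-0.01,0,0],"rot":[0,0,0]},{"delta_pos":[-0.01,0,0],"rot":[0,0,0]},{"delta_pos":[-0.01,0,0],"rot":[0,0,0]},{"delta_pos":[0,0,0],"rot":[0,0,0]}]'
python3 -m handwheel '[{"delta_pos":[-0.01,0,0],"rot":[0,0,0]},{"delta_pos":[-0.01,0,0],"rot":[0,0,0]},{"delta_pos":[-0.01,0,0],"rot":[0,0,0]},{"delta_pos":[-0.01,0,0],"rot":[0,0,0]},{"delta_pos":[0,0,0],"rot":[0,0,0]}]'
python3 - <<'E'
from h import *
np.set_printoptions(precision=1,suppress=True)
K=np.array([570,229.2]);h=np.radians(-13);R=np.array([[np.cos(h),-np.sin(h)],[np.sin(h),np.cos(h)]])
s=r.read_state();print((s['eef_pos'][:2]-K)@R,s['contact_force'],s['gripper_force'])
E
```

```text
t: 11.5
eef_pos: [424.1, 257.1, 5.1]
tool_rot: [[-0.973, 0.226, -0.037], [0.227, 0.974, -0.005], [0.035, -0.013, -0.999]]
contact_force: [-40.4, 18.2, 22.2]
gripper_width: 0.505
gripper_force: 80.6
t: 11.92
eef_pos: [480.5, 246.4, 5.6]
tool_rot: [[-0.974, 0.226, -0.009], [0.227, 0.974, -0.005], [0.007, -0.007, -1.0]]
contact_force: [-3.7, -9.5, -0.2]
gripper_width: 0.504
gripper_force: 61.3
[-91.1  -3.4] [-3.7 -9.5 -0.2] 61.34922005346198
```

```bash
python3 -m handwheel '[{"delta_pos":[0,-0.002,0],"rot":[0,0,0]},{"delta_pos":[-0.004,0,0],"rot":[0,0,0]},{"delta_pos":[-0.004,0,0],"rot":[0,0,0]},{"delta_pos":[-0.003,0,0],"rot":[0,0,0]},{"delta_pos":[0,0,0],"rot":[0,0,0]},{"delta_pos":[0,0,0],"rot":[0,0,0]}]'
python3 - <<'E'
from h import *
np.set_printoptions(precision=1,suppress=True)
K=np.array([570,229.2]);h=np.radians(-13);R=np.array([[np.cos(h),-np.sin(h)],[np.sin(h),np.cos(h)]])
s=r.read_state();print((s['eef_pos'][:2]-K)@R,s['contact_force']@np.r_[np.c_[R,[0,0]],[[0,0,1]]])
im,c=snap('wrist','ins3.png');np.savez('ins3.npz',**c)
im2,c2=snap('scene','ins3s.png')
q=proj(c2,[(500,245,20)])[0].astype(int)
a=im2[q[1]-45:q[1]+45,q[0]-60:q[0]+60]
cv2.imwrite('pics/ins3c.png',np.hstack([cv2.resize(a,(400,300),interpolation=2),cv2.resize(im[200:350,220:420],(400,300))]))
E
```

```text
t: 12.42
eef_pos: [490.6, 243.6, 5.8]
tool_rot: [[-0.974, 0.227, -0.007], [0.227, 0.974, -0.003], [0.007, -0.004, -1.0]]
contact_force: [-5.5, -3.9, -1.1]
gripper_width: 0.505
gripper_force: 62.1
[-80.6  -3.8] [-4.5 -5.1 -1.1]
```

View pics/ins3c.png

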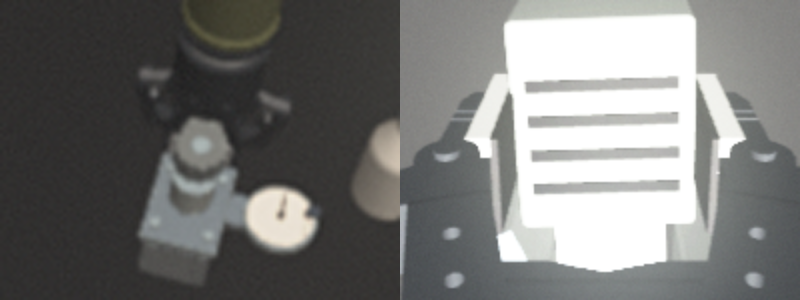

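The left crop shows the nose in the press mouth and the needle at rest. In the right crop the tail shoulder is at crop y≈222, full picture (285..367,311). I'll work out what is left to go and continue on numbers.

```bash
python3 - <<'E'
from h import *
np.set_printoptions(precision=1,suppress=True)
c=dict(np.load('ins3.npz'))
K=np.array([570,229.2]);h=np.radians(-13);R=np.array([[np.cos(h),-np.sin(h)],[np.sin(h),np.cos(h)]])
print((cast(c,[(285,311),(367,311),(274,210),(367,208)],24)[:,:2]-K)@R)
E
python3 -m handwheel '[{"delta_pos":[-0.003,0,0],"rot":[0,0,0]},{"delta_pos":[-0.003,0,0],"rot":[0,0,0]},{"delta_pos":[0,0,0],"rot":[0,0,0]}]'
python3 -m handwheel '[{"delta_pos":[-0.002,0,0],"rot":[0,0,0]},{"delta_pos":[-0.002,0,0],"rot":[0,0,0]},{"delta_pos":[0,0,0],"rot":[0,0,0]}]'
```

```text
[[ -56.8  -21.7]
 [ -56.8   19.2]
 [-109.4  -24.8]
 [-110.3   17.1]]
t: 12.77
eef_pos: [491.7, 243.5, 5.2]
tool_rot: [[-0.973, 0.229, -0.016], [0.229, 0.974, -0.001], [0.015, -0.005, -1.0]]
contact_force: [-14.1, 5.3, 2.8]
gripper_width: 0.499
gripper_force: 62.3
t: 13.02
eef_pos: [498.1, 244.7, 6.0]
tool_rot: [[-0.974, 0.228, -0.011], [0.228, 0.974, 0.002], [0.011, -0.0, -1.0]]
contact_force: [-12.1, 10.2, 1.9]
gripper_width: 0.505
gripper_force: 60.7
```

```bash
python3 -m handwheel '[{"delta_pos":[-0.002,0.001,0],"rot":[0,0,0]},{"delta_pos":[-0.002,0,0],"rot":[0,0,0]},{"delta_pos":[0,0,0],"rot":[0,0,0]}]'
python3 -m handwheel '[{"delta_pos":[-0.001,0,0],"rot":[0,0,0]},{"delta_pos":[-0.001,0,0],"rot":[0,0,0]},{"delta_pos":[0,0,0],"rot":[0,0,0]},{"delta_pos":[0,0,0],"rot":[0,0,0]}]'
```

```text
t: 13.27
eef_pos: [500.1, 244.9, 5.9]
tool_rot: [[-0.974, 0.226, -0.014], [0.226, 0.974, 0.002], [0.014, -0.001, -1.0]]
contact_force: [-16.6, 12.2, 4.2]
gripper_width: 0.501
gripper_force: 61.2
t: 13.6
eef_pos: [500.2, 244.9, 5.8]
tool_rot: [[-0.974, 0.226, -0.017], [0.226, 0.974, 0.002], [0.017, -0.002, -1.0]]
contact_force: [-19.9, 15.0, 6.2]
gripper_width: 0.499
gripper_force: 61.5
```

```bash
python3 -m handwheel '[{"delta_pos":[0,0.002,0],"rot":[0,0,0]},{"delta_pos":[-0.001,0.001,0],"rot":[0,0,0]},{"delta_pos":[-0.001,0,0],"rot":[0,0,0]},{"delta_pos":[0,0,0],"rot":[0,0,0]}]'
python3 - <<'E'
from h import *
np.set_printoptions(precision=1,suppress=True)
K=np.array([570,229.2]);h=np.radians(-13);R=np.array([[np.cos(h),-np.sin(h)],[np.sin(h),np.cos(h)]])
s=r.read_state();print((s['eef_pos'][:2]-K)@R,s['contact_force'][:2]@R)
im,c=snap('wrist','ins4.png');np.savez('ins4.npz',**c)
g=im.min(2)
for col in(290,300,345,360):print(col,[int(v) for v in g[296:322,col]])
print([int(v) for v in g[205:225,320]])
E
```

```text
t: 13.93
eef_pos: [500.2, 245.0, 5.6]
tool_rot: [[-0.974, 0.225, -0.022], [0.226, 0.974, -0.002], [0.021, -0.007, -1.0]]
contact_force: [-22.8, 8.5, 11.3]
gripper_width: 0.502
gripper_force: 62.0
[-71.5  -0.3] [-24.1   3.1]
290 [255, 255, 255, 255, 255, 255, 255, 255, 255, 255, 255, 255, 255, 255, 254, 210, 212, 210, 211, 211, 211, 213, 211, 213, 213, 212]
300 [255, 255, 255, 255, 255, 255, 255, 255, 255, 255, 255, 255, 255, 255, 255, 255, 255, 255, 255, 255, 255, 255, 255, 255, 255, 255]
345 [255, 255, 255, 255, 255, 255, 255, 255, 255, 255, 255, 255, 255, 255, 255, 255, 255, 255, 255, 255, 255, 255, 255, 255, 255, 255]
360 [255, 255, 255, 255, 255, 255, 255, 255, 255, 255, 255, 255, 255, 255, 254, 213, 193, 192, 193, 193, 193, 190, 192, 193, 191, 191]
[204, 245, 254, 255, 255, 255, 255, 255, 255, 255, 255, 255, 255, 255, 255, 255, 255, 255, 255, 255]
```

```bash
python3 - <<'E'
from h import *
np.set_printoptions(precision=1,suppress=True)
c=dict(np.load('ins4.npz'))
K=np.array([570,229.2]);h=np.radians(-13);R=np.array([[np.cos(h),-np.sin(h)],[np.sin(h),np.cos(h)]])
print((cast(c,[(285,311),(367,311)],24)[:,:2]-K)@R)
E
python3 -m handwheel '[{"delta_pos":[-0.001,0.001,0],"rot":[0,0,0]},{"delta_pos":[-0.001,0.001,0],"rot":[0,0,1]},{"delta_pos":[0,0,0],"rot":[0,0,0]}]'
python3 -m handwheel '[{"delta_pos":[0,-0.002,0],"rot":[0,0,-2]},{"delta_pos":[0,-0.001,0],"rot":[0,0,0]},{"delta_pos":[0,0,0],"rot":[0,0,0]}]'
```

```text
[[-47.7 -18. ]
 [-47.9  22.7]]
t: 14.23
eef_pos: [500.4, 245.3, 5.3]
tool_rot: [[-0.97, 0.241, -0.025], [0.241, 0.97, -0.004], [0.024, -0.011, -1.0]]
contact_force: [-25.8, 4.0, 13.7]
gripper_width: 0.504
gripper_force: 62.2
t: 14.48
eef_pos: [500.7, 244.8, 5.2]
tool_rot: [[-0.977, 0.21, -0.024], [0.21, 0.978, 0.0], [0.023, -0.005, -1.0]]
contact_force: [-25.9, 13.0, 8.2]
gripper_width: 0.496
gripper_force: 61.8
```

```bash
python3 -m handwheel '[{"delta_pos":[0.002,0.001,0],"rot":[0,0,1]},{"delta_pos":[0.001,0,0],"rot":[0,0,0]},{"delta_pos":[0,0,0],"rot":[0,0,0]}]'
python3 -m handwheel '[{"delta_pos":[0,0,0],"rot":[0,0,0]},{"delta_pos":[0,0,0],"rot":[0,0,0]},{"delta_pos":[0,0,0],"rot":[0,0,0]},{"delta_pos":[0,0,-0.02],"rot":[0,0,0]},{"delta_pos":[0,0,-0.02],"rot":[0,0,0]},{"delta_pos":[0.03,0,-0.005],"rot":[0,0,0]},{"delta_pos":[0.03,0,0],"rot":[0,0,0]},{"delta_pos":[0,0,0],"rot":[0,0,0]}]' 0.9
python3 - <<'E'
from h import *
np.set_printoptions(precision=1,suppress=True)
K=np.array([570,229.2]);h=np.radians(-13);R=np.array([[np.cos(h),-np.sin(h)],[np.sin(h),np.cos(h)]])
s=r.read_state();print((s['eef_pos'][:2]-K)@R,s['eef_pos'],s['joints'])
E
python3 -m handwheel '[{"delta_pos":[0,0,0.015],"rot":[0,0,0]},{"delta_pos":[0,0,0.015],"rot":[0,0,0]},{"delta_pos":[0,0,0],"rot":[0,0,0]},{"delta_pos":[0,0,0],"rot":[0,0,0]},{"delta_pos":[0,0,0],"rot":[0,0,0]},{"delta_pos":[0,0,0],"rot":[0,0,0]}]' 0 20
python3 - <<'E'
from h import *
np.set_printoptions(precision=1,suppress=True)
K=np.array([570,229.2]);h=np.radians(-13);R=np.array([[np.cos(h),-np.sin(h)],[np.sin(h),np.cos(h)]])
s=r.read_state();print((s['eef_pos'][:2]-K)@R,s['eef_pos'],s['joints'])
E
```

```text
t: 14.73
eef_pos: [500.6, 245.1, 5.2]
tool_rot: [[-0.974, 0.224, -0.019], [0.224, 0.975, -0.002], [0.018, -0.006, -1.0]]
contact_force: [-19.0, 6.9, 5.4]
gripper_width: 0.501
gripper_force: 61.3
t: 15.4
eef_pos: [448.6, 258.7, 52.4]
tool_rot: [[-0.975, 0.223, -0.003], [0.223, 0.975, -0.0], [0.003, -0.001, -1.0]]
contact_force: [-1.8, -1.5, -0.9]
gripper_width: 0.9
gripper_force: 0.0
[-125.     1.5] [448.6 258.7  52.4] [ 25.3  25.  105.8   0.1  49.4 -51.9]
t: 15.9
eef_pos: [454.6, 259.0, 22.6]
tool_rot: [[-0.974, 0.225, 0.002], [0.225, 0.974, 0.001], [-0.002, 0.001, -1.0]]
contact_force: [-0.3, 0.2, 0.5]
gripper_width: 0.042
gripper_force: 0.0
[-119.2    3.1] [454.6 259.   22.6] [ 25.   27.8 106.9  -0.   45.2 -51.9]
```

```bash
python3 -m handwheel '[{"delta_pos":[0,-0.002,0.011],"rot":[0,0,0]},{"delta_pos":[-0.003,0,0],"rot":[0,0,0]},{"delta_pos":[-0.003,0,0],"rot":[0,0,0]},{"delta_pos":[0,0,0],"rot":[0,0,0]}]'
python3 -m handwheel '[{"delta_pos":[-0.002,0,0],"rot":[0,0,0]},{"delta_pos":[-0.002,0,0],"rot":[0,0,0]},{"delta_pos":[0,0,0],"rot":[0,0,0]}]'
python3 -m handwheel '[{"delta_pos":[-0.002,0,0],"rot":[0,0,0]},{"delta_pos":[-0.002,0,0],"rot":[0,0,0]},{"delta_pos":[0,0,0],"rot":[0,0,0]}]'
```

```text
t: 16.23
eef_pos: [459.6, 255.3, 11.2]
tool_rot: [[-0.974, 0.226, 0.0], [0.226, 0.974, 0.0], [-0.0, 0.0, -1.0]]
contact_force: [-0.6, -0.3, -0.2]
gripper_width: 0.003
gripper_force: 0.3
t: 16.48
eef_pos: [459.5, 254.9, 10.7]
tool_rot: [[-0.974, 0.227, -0.006], [0.227, 0.974, 0.001], [0.006, -0.001, -1.0]]
contact_force: [-8.5, 5.5, 1.2]
gripper_width: 0.003
gripper_force: 4.3
t: 16.73
eef_pos: [459.6, 254.7, 10.5]
tool_rot: [[-0.974, 0.228, -0.012], [0.228, 0.974, 0.001], [0.012, -0.002, -1.0]]
contact_force: [-15.3, 11.2, 6.5]
gripper_width: 0.003
gripper_force: 8.8
```

```bash
python3 -m handwheel '[{"delta_pos":[0.008,0,0],"rot":[0,0,0]},{"delta_pos":[0,0,-0.035],"rot":[0,0,0]},{"delta_pos":[0,0,-0.04],"rot":[0,0,0]},{"delta_pos":[0,0,-0.04],"rot":[0,0,0]},{"delta_pos":[-0.015,0,-0.04],"rot":[0,0,0]},{"delta_pos":[-0.02,0,-0.02],"rot":[0,0,0]},{"delta_pos":[0,0,0],"rot":[0,0,0]},{"delta_pos":[0,0,0],"rot":[0,0,0]}]' 0.9
python3 - <<'E'
from h import *
np.set_printoptions(precision=1,suppress=True)
im,c=snap('wrist','chk.png');np.savez('chk.npz',**c)
K=np.array([570,229.2]);h=np.radians(-13);R=np.array([[np.cos(h),-np.sin(h)],[np.sin(h),np.cos(h)]])
g=cv2.cvtColor(im,cv2.COLOR_BGR2GRAY)
def pp(xy,z): w=R@np.array(xy)+K; return proj(c,[(*w,z)])[0]
print('exp tail back',pp((-100,0),24),'shoulder',pp((-45,0),24),'bridge front top',pp((-40,0),58),'bridge corners',pp((-40,-33),58),pp((-40,33),58),'dial',pp((0,78),64),'knob',pp((0,0),134))
a=pp((-100,0),24);b=pp((-40,0),58)
for y in(-18,-12,0,12,18):
    u=int(round(pp((-45,y),24)[0]));print(y,u,[int(v) for v in g[int(a[1])-8:int(b[1])+14,u]],int(a[1])-8)
row=int(b[1])+6;print('bridge row',row,[int(v) for v in g[row,280:370]])
E
```

```text
t: 17.4
eef_pos: [494.9, 247.9, 187.1]
tool_rot: [[-0.974, 0.226, 0.006], [0.226, 0.974, 0.002], [-0.005, 0.003, -1.0]]
contact_force: [-0.1, -0.2, -1.2]
gripper_width: 0.902
gripper_force: 0.0
exp tail back [319.5 163.4] shoulder [319.7 212.7] bridge front top [319.6 228.2] bridge corners [286.7 228.3] [352.5 228.1] dial [396.1 266.7] knob [319.4 311.1]
-18 304 [50, 50, 54, 59, 71, 72, 92, 182, 210, 214, 215, 215, 217, 213, 213, 214, 213, 213, 214, 206, 141, 110, 120, 184, 215, 213, 213, 208, 156, 105, 117, 185, 211, 214, 213, 205, 148, 132, 139, 183, 214, 212, 213, 206, 145, 131, 137, 195, 212, 215, 214, 209, 213, 211, 206, 152, 95, 95, 94, 92, 91, 90, 92, 103, 93, 94, 91, 91, 97, 96, 92, 90, 119, 188, 200, 203, 202, 201, 203, 204, 204, 204, 203, 203, 199, 200, 202] 155
-12 309 [51, 54, 55, 62, 74, 71, 92, 179, 211, 216, 218, 218, 215, 217, 218, 214, 216, 216, 217, 208, 103, 72, 89, 185, 216, 215, 216, 210, 137, 68, 93, 184, 215, 216, 213, 209, 127, 72, 81, 151, 216, 216, 215, 210, 125, 73, 89, 184, 213, 214, 216, 214, 213, 213, 215, 220, 250, 250, 250, 251, 251, 252, 250, 251, 251
[... 1132 characters left out ...]
6, 223, 223, 218, 162, 96, 105, 159, 220, 219, 221, 218, 164, 100, 113, 189, 222, 221, 219, 221, 219, 220, 217, 151, 86, 87, 86, 88, 87, 84, 85, 86, 89, 84, 85, 88, 86, 84, 92, 94, 104, 167, 193, 201, 199, 200, 198, 201, 199, 200, 202, 200, 200, 200, 199] 155
bridge row 234 [54, 61, 60, 57, 63, 61, 58, 77, 150, 192, 202, 199, 198, 197, 199, 197, 198, 198, 197, 203, 201, 201, 204, 202, 204, 203, 203, 204, 202, 202, 203, 203, 201, 202, 203, 202, 202, 202, 202, 202, 199, 201, 203, 199, 204, 204, 201, 199, 201, 200, 200, 201, 200, 201, 201, 202, 201, 199, 202, 201, 200, 200, 201, 204, 201, 197, 200, 201, 201, 200, 199, 206, 157, 72, 70, 74, 74, 71, 69, 75, 68, 70, 74, 73, 71, 72, 71, 69, 71, 69]
```

```bash
python3 -m handwheel '[{"delta_pos":[0.03,-0.001,0],"rot":[0,0,0]},{"delta_pos":[0.014,0,0.03],"rot":[0,0,0]},{"delta_pos":[0,0,0.04],"rot":[0,0,0]},{"delta_pos":[0,0,0.04],"rot":[0,0,0]},{"delta_pos":[0,0,0.04],"rot":[0,0,0]},{"delta_pos":[0,0,0.02],"rot":[0,0,0]},{"delta_pos":[0,0,0.008],"rot":[0,0,0]},{"delta_pos":[0,0,0],"rot":[0,0,0]}]' 0
python3 -m handwheel '[{"delta_pos":[-0.005,0,0],"rot":[0,0,0]},{"delta_pos":[-0.004,0,0],"rot":[0,0,0]},{"delta_pos":[-0.003,0,0],"rot":[0,0,0]},{"delta_pos":[-0.003,0,0],"rot":[0,0,0]},{"delta_pos":[0,0,0],"rot":[0,0,0]}]'
python3 -m handwheel '[{"delta_pos":[-0.003,0,0],"rot":[0,0,0]},{"delta_pos":[-0.002,0,0],"rot":[0,0,0]},{"delta_pos":[0,0,0],"rot":[0,0,0]}]'
```

```text
t: 18.12
eef_pos: [445.9, 255.1, 3.7]
tool_rot: [[-0.974, 0.225, -0.008], [0.225, 0.974, -0.004], [0.007, -0.005, -1.0]]
contact_force: [0.5, -0.7, -0.2]
gripper_width: 0.001
gripper_force: 0.0
t: 18.53
eef_pos: [459.4, 254.3, 7.7]
tool_rot: [[-0.974, 0.228, -0.008], [0.228, 0.974, 0.002], [0.009, 0.0, -1.0]]
contact_force: [-11.9, 10.3, 2.8]
gripper_width: 0.001
gripper_force: 7.2
t: 18.78
eef_pos: [459.4, 254.0, 7.3]
tool_rot: [[-0.973, 0.229, -0.016], [0.229, 0.973, 0.003], [0.016, -0.001, -1.0]]
contact_force: [-22.4, 16.7, 6.7]
gripper_width: -0.003
gripper_force: 12.6
```

```bash
python3 -m handwheel '[{"delta_pos":[0,0.003,0],"rot":[0,0,0]},{"delta_pos":[-0.002,0.002,0],"rot":[0,0,0]},{"delta_pos":[0,0,0],"rot":[0,0,0]}]'
python3 -m handwheel '[{"delta_pos":[0.01,-0.003,0],"rot":[0,0,0]},{"delta_pos":[0.012,-0.002,0],"rot":[0,0,0]},{"delta_pos":[0,0,-0.03],"rot":[0,0,0]},{"delta_pos":[0,0,-0.04],"rot":[0,0,0]},{"delta_pos":[0,0,-0.04],"rot":[0,0,0]},{"delta_pos":[0,0,-0.04],"rot":[0,0,0]},{"delta_pos":[0,0,-0.03],"rot":[0,0,-7]},{"delta_pos":[0,0,0],"rot":[0,0,-7]}]' 1
python3 - <<'E'
from h import *
np.set_printoptions(precision=1,suppress=True)
s=r.read_state();print(s['joints'],s['eef_pos'],s['tool_rot'],totool((570,229.2,175)))
E
```

```text
t: 19.03
eef_pos: [459.5, 254.6, 7.2]
tool_rot: [[-0.974, 0.227, -0.022], [0.227, 0.974, -0.004], [0.02, -0.009, -1.0]]
contact_force: [-24.7, 5.2, 14.0]
gripper_width: 0.001
gripper_force: 12.4
t: 19.7
eef_pos: [455.0, 258.8, 195.8]
tool_rot: [[-1.0, -0.023, 0.017], [-0.023, 1.0, 0.007], [-0.017, 0.007, -1.0]]
contact_force: [1.5, 0.8, -0.5]
gripper_width: 1.002
gripper_force: 0.0
[ 25.   14.8  96.1  -0.   68.1 -66.3] [455.  258.8 195.8] [[-1. -0.  0.]
 [-0.  1.  0.]
 [-0.  0. -1.]] [-113.9  -32.4   22.5]
```

```bash
python3 -m handwheel '[{"delta_pos":[-0.0285,-0.008,0],"rot":[0,0,0]},{"delta_pos":[-0.0285,-0.008,0],"rot":[0,0,0]},{"delta_pos":[-0.0285,-0.008,0],"rot":[0,0,0]},{"delta_pos":[-0.0285,-0.008,0.01],"rot":[0,0,0]},{"delta_pos":[0,0,0],"rot":[0,0,-7]},{"delta_pos":[0,0,0],"rot":[0,0,-7]},{"delta_pos":[0,0,0],"rot":[0,0,-7]},{"delta_pos":[0,0,0],"rot":[0,0,-7]}]'
python3 -m handwheel '[{"delta_pos":[0,0,0],"rot":[0,0,-7]},{"delta_pos":[0,0,0],"rot":[0,0,-7]},{"delta_pos":[0,0,0],"rot":[0,0,-7]},{"delta_pos":[0,0,0],"rot":[0,0,-7]},{"delta_pos":[0,0,0],"rot":[0,0,-7]},{"delta_pos":[0,0,0],"rot":[0,0,-5]},{"delta_pos":[0,0,0],"rot":[0,0,0]},{"delta_pos":[0,0,0],"rot":[0,0,0]}]'
python3 - <<'E'
from h import *
np.set_printoptions(precision=1,suppress=True)
im,c=snap('wrist','kn.png');np.savez('kn.npz',**c)
s=r.read_state();print(s['joints'],s['eef_pos'],s['tool_rot'][:,:2].T,totool((570,229.2,112)))
print('knob px',proj(c,[(570,229.2,134)]),'dial',proj(c,[(587.5,305.2,64)]))
E
```

```text
t: 20.37
eef_pos: [565.4, 226.2, 178.3]
tool_rot: [[-0.872, -0.489, 0.004], [-0.489, 0.872, 0.001], [-0.003, -0.001, -1.0]]
contact_force: [0.1, 0.5, -0.1]
gripper_width: 1.0
gripper_force: 0.0
t: 21.03
eef_pos: [564.9, 226.5, 178.2]
tool_rot: [[-0.361, -0.932, 0.003], [-0.932, 0.361, 0.001], [-0.002, -0.002, -1.0]]
contact_force: [0.7, -0.1, 0.7]
gripper_width: 1.003
gripper_force: 0.0
[  17.9   22.6   86.6   -0.    70.7 -140.9] [564.7 226.5 177.9] [[-0.4 -0.9 -0. ]
 [-0.9  0.4 -0. ]] [-4.3 -3.8 65.9]
knob px [[316.7 228.1]] dial [[329.6 275.1]]
```

Run:
```python
from h import *
np.set_printoptions(precision=1,suppress=True)
c=dict(np.load('kn.npz'));g=cv2.cvtColor(cv2.imread('pics/kn.png'),cv2.COLOR_BGR2GRAY)
sub=cv2.medianBlur(g[150:320,230:400],5)
f=c['intrinsics'][0,0]
for rr in((8,16),(26,44)):
  k=cv2.HoughCircles(sub,cv2.HOUGH_GRADIENT,1,30,param1=80,param2=14,minRadius=rr[0],maxRadius=rr[1])
  if k is not None:
    for q in k[0][:3]: print(q+[230,150,0],cast(c,[(q[0]+230,q[1]+150)],134))
print('exp radius',f*20.5/((c['R']@[570,229.2,134]+c['t'])[2]))
```

```text
[328.5 268.5  31.6] [[573.4 261.1 134. ]]
[317.5 225.5  28. ] [[568.8 227.6 134. ]]
[352.5 185.5  26.7] [[536.9 209.8 134. ]]
exp radius 29.767551910104526
```

```bash
python3 -m handwheel '[{"delta_pos":[-0.0036,-0.0037,0.02],"rot":[0,0,0]},{"delta_pos":[0,0,0.02],"rot":[0,0,0]},{"delta_pos":[0,0,0.016],"rot":[0,0,0]},{"delta_pos":[0,0,0.008],"rot":[0,0,0]},{"delta_pos":[0,0,0],"rot":[0,0,0]}]'
python3 -m handwheel '[{"delta_pos":[0,0,0],"rot":[0,0,0]},{"delta_pos":[0,0,0],"rot":[0,0,0]},{"delta_pos":[0,0,0],"rot":[0,0,0]},{"delta_pos":[0,0,0],"rot":[0,0,0]},{"delta_pos":[0,0,0],"rot":[0,0,0]},{"delta_pos":[0,0,0],"rot":[0,0,0]},{"delta_pos":[0,0,0],"rot":[0,0,0]}]' 0 60
python3 -m handwheel '[{"delta_pos":[0,0,0.002],"rot":[0,0,0]},{"delta_pos":[0,0,0.001],"rot":[0,0,0]},{"delta_pos":[0,0,0],"rot":[0,0,0]}]'
```

```text
t: 21.5
eef_pos: [567.5, 228.0, 111.0]
tool_rot: [[-0.36, -0.933, -0.004], [-0.933, 0.36, -0.001], [0.002, 0.003, -1.0]]
contact_force: [0.2, 0.8, -0.2]
gripper_width: 1.003
gripper_force: 0.0
t: 22.08
eef_pos: [569.4, 228.8, 113.5]
tool_rot: [[-0.359, -0.933, 0.002], [-0.933, 0.359, 0.001], [-0.001, -0.001, -1.0]]
contact_force: [0.7, 1.2, 1.1]
gripper_width: 0.457
gripper_force: 60.8
t: 22.33
eef_pos: [569.5, 228.9, 111.5]
tool_rot: [[-0.359, -0.934, 0.002], [-0.934, 0.359, 0.001], [-0.001, -0.002, -1.0]]
contact_force: [-1.4, 0.1, 10.8]
gripper_width: 0.453
gripper_force: 62.2
```

```bash
python3 -m handwheel '[{"delta_pos":[0,0,0],"rot":[0,0,6]},{"delta_pos":[0,0,0],"rot":[0,0,6]},{"delta_pos":[0,0,0],"rot":[0,0,6]},{"delta_pos":[0,0,0],"rot":[0,0,6]}]'
python3 -m handwheel '[{"delta_pos":[0,0,0],"rot":[0,0,0]}]'
```

```text
t: 22.67
eef_pos: [569.6, 228.7, 110.5]
tool_rot: [[-0.711, -0.704, 0.002], [-0.704, 0.711, 0.0], [-0.002, -0.001, -1.0]]
contact_force: [1.5, 0.4, 3.2]
gripper_width: 0.456
gripper_force: 61.5
t: 22.75
eef_pos: [569.6, 228.7, 110.4]
tool_rot: [[-0.709, -0.705, 0.002], [-0.705, 0.709, 0.0], [-0.002, -0.001, -1.0]]
contact_force: [0.3, 0.3, 4.7]
gripper_width: 0.454
gripper_force: 61.3
```

```bash
python3 -m handwheel '[{"delta_pos":[0,0,0.001],"rot":[0,0,0]},{"delta_pos":[0,0,0.0005],"rot":[0,0,0]}]'
python3 -m handwheel '[{"delta_pos":[0,0,0],"rot":[0,0,6]},{"delta_pos":[0,0,0],"rot":[0,0,6]},{"delta_pos":[0,0,0],"rot":[0,0,6]},{"delta_pos":[0,0,0],"rot":[0,0,6]},{"delta_pos":[0,0,0],"rot":[0,0,0]}]'
```

```text
t: 22.92
eef_pos: [569.7, 228.8, 110.1]
tool_rot: [[-0.705, -0.709, 0.002], [-0.709, 0.705, 0.001], [-0.002, -0.001, -1.0]]
contact_force: [-2.0, -1.3, 15.3]
gripper_width: 0.458
gripper_force: 62.2
t: 23.33
eef_pos: [569.7, 228.5, 108.9]
tool_rot: [[-0.934, -0.358, 0.002], [-0.358, 0.934, 0.0], [-0.002, -0.001, -1.0]]
contact_force: [1.0, -0.8, 5.5]
gripper_width: 0.456
gripper_force: 61.4
```

```bash
python3 -m handwheel '[{"delta_pos":[0,0,0.0003],"rot":[0,0,6]},{"delta_pos":[0,0,0.0004],"rot":[0,0,6]},{"delta_pos":[0,0,0.0004],"rot":[0,0,6]},{"delta_pos":[0,0,0.0003],"rot":[0,0,6]},{"delta_pos":[0,0,0],"rot":[0,0,0]},{"delta_pos":[0,0,0],"rot":[0,0,0]}]'
cat >> h.py <<'E'
def dial(n,Dc,f):
    "unwarp dial face (z=64) to 10 px/mm top-down map in press axes: up=+x, left=+y"
    im,c=snap(n,f)
    h=np.radians(-13);R=np.array([[np.cos(h),-np.sin(h)],[np.sin(h),np.cos(h)]])
    q=np.array([(-40,-40),(40,-40),(40,40),(-40,40)],float)
    w=np.c_[q@R.T+Dc[:2],np.full(4,64.)]
    H=cv2.getPerspectiveTransform(proj(c,w).astype(np.float32),np.float32([(400-10*b,400-10*a) for a,b in q]))
    o=cv2.warpPerspective(im,H,(800,800));cv2.imwrite('pics/w_'+f,o);return o,c
def polar(o,cx,cy,r0,r1):
    "darkness by angle (0 = press -x, clockwise) averaged over radii r0..r1 mm"
    g=cv2.cvtColor(o,cv2.COLOR_BGR2GRAY).astype(np.float32)
    A=np.radians(np.arange(0,360,3));rr=np.arange(r0,r1,.5)*10
    # angle a clockwise from -x(down): down -> left(+y) : dx=-sin, dy=+cos in picture
    X=(cx-np.outer(np.sin(A),rr)).astype(np.float32);Y=(cy+np.outer(np.cos(A),rr)).astype(np.float32)
    return cv2.remap(g,X,Y,1).mean(1)
E
python3 - <<'E'
from h import *
np.set_printoptions(precision=0,suppress=True,linewidth=200)
for n in('wrist','top','scene'):
    o,c=dial(n,np.array([587.3,305.0]),n+'_d1.png')
    print(n,proj(c,[(587.3,305,64)]))
    m=(cv2.cvtColor(o,6)>120).astype(np.uint8);cn=cv2.findContours(m,0,2)[0]
    cn=[k for k in cn if 60000<cv2.contourArea(k)<420000]
    if cn:
        e=cv2.fitEllipse(cv2.convexHull(max(cn,key=cv2.contourArea)));print(e)
        cx,cy=e[0];p=polar(o,cx,cy,8,17);k=np.argsort(p)[:5]*3;print('needle',k,np.sort(p)[:5],np.median(p))
        p=polar(o,cx,cy,23,28);k=np.argsort(p)[:6]*3;print('mark',k,np.sort(p)[:6],np.median(p))
E
```

```text
t: 23.83
eef_pos: [569.8, 228.3, 107.5]
tool_rot: [[-0.999, 0.047, 0.002], [0.047, 0.999, -0.0], [-0.002, 0.0, -1.0]]
contact_force: [1.1, -1.2, 6.4]
gripper_width: 0.453
gripper_force: 61.5
wrist [[432. 242.]]
((502.2029724121094, 375.5830383300781), (635.8566284179688, 889.0177001953125), 71.97916412353516)
needle [84 87 81 78 90] [181. 182. 183. 185. 187.] 255.0
mark [210 213 204 207 216 201] [92. 93. 93. 94. 95. 95.] 249.66524
top [[226. 233.]]
((406.1475830078125, 583.167236328125), (253.52664184570312, 484.7633361816406), 95.01958465576172)
needle [192 189 186 195 183] [82. 82. 83. 83. 84.] 171.52924
mark [ 0  3  6  9 12 15] [0. 0. 0. 0. 0. 0.] 48.252342
scene [[391. 202.]]
((439.285888671875, 338.5087890625), (640.4986572265625, 728.0465698242188), 79.8149185180664)
needle [21 24 27 18 30] [177. 177. 180. 180. 183.] 225.94183
mark [264 261 222 258 225 267] [165. 166. 166. 166. 167. 167.] 206.07123
```

```bash
python3 -m handwheel '[{"delta_pos":[0,0,0.0003],"rot":[0,0,6]},{"delta_pos":[0,0,0.0004],"rot":[0,0,6]},{"delta_pos":[0,0,0],"rot":[0,0,0]},{"delta_pos":[0,0,0],"rot":[0,0,0]}]'
cat > d.py <<'E'
from h import *
import sys
np.set_printoptions(precision=0,suppress=True,linewidth=250)
for n in('wrist','scene'):
    o,c=dial(n,np.array([587.3,305.0]),n+sys.argv[1]+'.png')
    px=proj(c,[(587.3,305,64)])[0]
    g=cv2.medianBlur(cv2.cvtColor(o,6),9)
    k=cv2.HoughCircles(cv2.resize(g,None,fx=.25,fy=.25),cv2.HOUGH_GRADIENT,1,200,param1=80,param2=8,minRadius=70,maxRadius=84)[0][0]*4
    print(n,px,'circle',k)
    p=polar(o,k[0],k[1],8,17);print('needle',p[:50])
    p=polar(o,k[0],k[1],22,27);print('mark',p[:50])
E
python3 d.py d2
```

```text
t: 24.32
eef_pos: [569.7, 228.2, 106.8]
tool_rot: [[-0.967, 0.254, 0.002], [0.254, 0.967, -0.0], [-0.002, 0.0, -1.0]]
contact_force: [1.1, -0.7, 5.1]
gripper_width: 0.457
gripper_force: 61.5
wrist [437. 220.] circle [410. 398. 298.]
needle [204. 141. 145. 203. 239. 253. 255. 255. 255. 255. 255. 255. 255. 255. 255. 255. 255. 255. 255. 255. 255. 255. 255. 255. 255. 255. 255. 255. 255. 255. 255. 255. 255. 255. 255. 255. 255. 255. 255. 255. 255. 255. 255. 255. 255. 255. 255. 255. 255.
 255.]
mark [252. 254. 255. 255. 255. 245. 255. 255. 255. 255. 237. 255. 255. 255. 255. 234. 255. 255. 255. 252. 147. 115. 130. 152. 157. 161. 185. 218. 254. 237. 255. 255. 255. 255. 228. 255. 255. 255. 254. 245. 255. 255. 255. 255. 255. 255. 255. 255. 255.
 255.]
scene [391. 202.] circle [386. 358. 299.]
needle [180. 185. 194. 203. 211. 216. 220. 223. 225. 226. 227. 227. 227. 227. 227. 227. 227. 227. 227. 227. 226. 226. 226. 226. 226. 226. 226. 227. 227. 227. 227. 227. 227. 227. 227. 226. 226. 226. 226. 226. 226. 226. 226. 226. 226. 226. 226. 226. 226.
 226.]
mark [204. 210. 214. 219. 222. 222. 221. 220. 221. 220. 220. 220. 220. 218. 216. 211. 198. 181. 159. 135. 114. 104. 100.  99. 118. 139. 160. 179. 198. 205. 210. 214. 215. 216. 216. 215. 216. 214. 212. 211. 211. 213. 216. 219. 220. 221. 221. 222. 222.
 222.]
```

```bash
python3 -m handwheel '[{"delta_pos":[0,0,0.0003],"rot":[0,0,6]},{"delta_pos":[0,0,0.0004],"rot":[0,0,6]},{"delta_pos":[0,0,0.0004],"rot":[0,0,6]},{"delta_pos":[0,0,0.0003],"rot":[0,0,6]},{"delta_pos":[0,0,0.0004],"rot":[0,0,6]},{"delta_pos":[0,0,0],"rot":[0,0,0]},{"delta_pos":[0,0,0],"rot":[0,0,0]}]'
cat > d.py <<'E'
from h import *
import sys
np.set_printoptions(precision=1,suppress=True,linewidth=250)
D=np.array([587.3,305.0]);h=np.radians(-13);R=np.array([[np.cos(h),-np.sin(h)],[np.sin(h),np.cos(h)]])
o,c=dial('wrist',D,sys.argv[1]+'.png')
im=cv2.imread('pics/'+sys.argv[1]+'.png')
g=cv2.medianBlur(cv2.cvtColor(o,6),9)
k=cv2.HoughCircles(cv2.resize(g,None,fx=.25,fy=.25),cv2.HOUGH_GRADIENT,1,200,param1=80,param2=8,minRadius=70,maxRadius=84)[0][0]*4
C=R@np.array([400-k[1],400-k[0]])/10+D
print('circle',k,'centre world',C,'px',proj(c,[(*C,64)]))
u,v=np.meshgrid(np.arange(640),np.arange(400));P=np.c_[u.ravel(),v.ravel()];gr=cv2.cvtColor(im,6).ravel()
def ang(z,r0,r1,lo,hi,th):
    X=(cast(c,P,z)[:,:2]-C)@R;rad=np.hypot(*X.T);a=np.degrees(np.arctan2(X[:,1],-X[:,0]))
    m=(rad>r0)&(rad<r1)&(a>lo)&(a<hi);w=np.clip(th-gr[m].astype(float),0,None)
    return (w@a[m])/w.sum() if w.sum() else None,w.sum()
for r0,r1 in((7,13),(10,17)):print('needle',r0,ang(64,r0,r1,-20,130,180))
for r0,r1 in((20,22.5),(22,25),(25,28),(28,32)):print('mark',r0,ang(68,r0,r1,35,100,150))
E
python3 d.py d3
```

```text
t: 25.0
eef_pos: [569.6, 228.0, 105.1]
tool_rot: [[-0.711, 0.704, 0.002], [0.704, 0.711, -0.001], [-0.002, 0.001, -1.0]]
contact_force: [1.4, -1.4, 6.6]
gripper_width: 0.456
gripper_force: 61.6
circle [414. 398. 302.] centre world [587.2 303.6] px [[424.7 164.8]]
needle 7 (np.float64(8.056668809951056), np.float64(677.0))
needle 10 (np.float64(6.149053489189192), np.float64(852.0))
mark 20 (np.float64(63.77693943086251), np.float64(377.0))
mark 22 (np.float64(60.86059810402509), np.float64(703.0))
mark 25 (np.float64(59.53437455031548), np.float64(573.0))
mark 28 (np.float64(71.58011320962423), np.float64(9685.0))
```

```bash
python3 -m handwheel '[{"delta_pos":[0,0,0.0008],"rot":[0,0,0]},{"delta_pos":[0,0,0],"rot":[0,0,0]},{"delta_pos":[0,0,0],"rot":[0,0,0]},{"delta_pos":[0,0,0],"rot":[0,0,0]}]'
python3 -m handwheel '[{"delta_pos":[0,0,0],"rot":[0,0,6]},{"delta_pos":[0,0,0],"rot":[0,0,6]},{"delta_pos":[0,0,0],"rot":[0,0,0]},{"delta_pos":[0,0,0],"rot":[0,0,0]}]'
python3 d.py d4; python3 -c "
from h import *
s=r.read_state();print(s['eef_pos'],s['contact_force'],s['wrist_torque'],s['joints'][5])"
```

```text
t: 25.38
eef_pos: [569.6, 228.0, 105.0]
tool_rot: [[-0.711, 0.703, 0.002], [0.703, 0.711, -0.001], [-0.002, 0.001, -1.0]]
contact_force: [0.0, -1.7, 11.3]
gripper_width: 0.457
gripper_force: 62.1
t: 25.72
eef_pos: [569.5, 227.9, 105.0]
tool_rot: [[-0.549, 0.836, 0.002], [0.836, 0.549, -0.001], [-0.002, 0.001, -1.0]]
contact_force: [-0.9, -2.3, 10.6]
gripper_width: 0.458
gripper_force: 62.0
circle [406.  390.  305.2] centre world [588.1 304.2] px [[412.9 144.5]]
needle 7 (np.float64(3.4692609675680215), np.float64(864.0))
needle 10 (np.float64(2.6660417691918004), np.float64(1081.0))
mark 20 (np.float64(60.95531193185205), np.float64(280.0))
mark 22 (np.float64(58.08362109375521), np.float64(533.0))
mark 25 (np.float64(58.084075874739796), np.float64(579.0))
mark 28 (np.float64(73.16882456601118), np.float64(11504.0))
[569.54864746 227.92847721 105.00901478] [-0.05908076 -2.174107    9.98905186] [-0.4053512   0.08471598 -0.10221371] -15.36522009477084
```

```bash
python3 -m handwheel '[{"delta_pos":[0,0,0],"rot":[0,0,6]},{"delta_pos":[0,0,0],"rot":[0,0,6]},{"delta_pos":[0,0,0],"rot":[0,0,6]},{"delta_pos":[0,0,0],"rot":[0,0,6]}]'
python3 -m handwheel '[{"delta_pos":[0,0,0],"rot":[0,0,6]},{"delta_pos":[0,0,0],"rot":[0,0,6]},{"delta_pos":[0,0,0],"rot":[0,0,6]}]'
```

```text
t: 26.1
eef_pos: [569.3, 227.8, 104.9]
tool_rot: [[-0.157, 0.988, 0.001], [0.988, 0.157, -0.001], [-0.001, 0.001, -1.0]]
contact_force: [-0.2, -2.0, 11.2]
gripper_width: 0.456
gripper_force: 61.9
t: 26.35
eef_pos: [569.2, 227.9, 104.9]
tool_rot: [[0.155, 0.988, 0.001], [0.988, -0.155, -0.001], [-0.001, 0.001, -1.0]]
contact_force: [-1.0, -2.5, 10.1]
gripper_width: 0.456
gripper_force: 61.8
```

```bash
python3 -m handwheel '[{"delta_pos":[0,0,0],"rot":[0,0,6]},{"delta_pos":[0,0,0],"rot":[0,0,6]},{"delta_pos":[0,0,0],"rot":[0,0,6]},{"delta_pos":[0,0,0],"rot":[0,0,6]}]'
python3 -m handwheel '[{"delta_pos":[0,0,0],"rot":[0,0,6]},{"delta_pos":[0,0,0],"rot":[0,0,6]},{"delta_pos":[0,0,0],"rot":[0,0,6]}]'
```

```text
t: 26.68
eef_pos: [569.0, 227.9, 104.9]
tool_rot: [[0.544, 0.839, 0.001], [0.839, -0.544, -0.001], [-0.0, 0.001, -1.0]]
contact_force: [-1.2, -3.2, 10.6]
gripper_width: 0.456
gripper_force: 61.8
t: 26.93
eef_pos: [568.9, 228.1, 104.9]
tool_rot: [[0.777, 0.63, 0.001], [0.63, -0.777, -0.001], [0.0, 0.001, -1.0]]
contact_force: [-2.2, -2.3, 11.2]
gripper_width: 0.458
gripper_force: 61.8
```

```bash
python3 -m handwheel '[{"delta_pos":[0,0,0],"rot":[0,0,6]},{"delta_pos":[0,0,0],"rot":[0,0,6]},{"delta_pos":[0,0,0],"rot":[0,0,6]}]'
python3 -m handwheel '[{"delta_pos":[0,0,0],"rot":[0,0,6]},{"delta_pos":[0,0,0],"rot":[0,0,6]},{"delta_pos":[0,0,0],"rot":[0,0,0]}]'
python3 -c "
from h import *
s=r.read_state();print(s['eef_pos'],s['contact_force'],s['wrist_torque'],s['joints'][5])"
```

```text
t: 27.18
eef_pos: [568.8, 228.2, 104.9]
tool_rot: [[0.933, 0.359, 0.001], [0.359, -0.933, -0.0], [0.0, 0.001, -1.0]]
contact_force: [-1.9, -1.5, 11.1]
gripper_width: 0.462
gripper_force: 61.8
t: 27.43
eef_pos: [568.8, 228.3, 104.9]
tool_rot: [[0.988, 0.158, 0.001], [0.158, -0.988, -0.0], [0.001, 0.0, -1.0]]
contact_force: [-1.8, -1.4, 10.9]
gripper_width: 0.454
gripper_force: 62.0
[568.77102261 228.29981552 104.92017752] [-1.84088247 -1.36751243 10.87376267] [-0.19843612  0.26324721 -0.14988457] 98.88161122896932
```

```bash
python3 -m handwheel '[{"delta_pos":[0,0,-0.002],"rot":[0,0,0]},{"delta_pos":[0,0,0],"rot":[0,0,0]},{"delta_pos":[0,0,0],"rot":[0,0,0]}]'
python3 d.py d5
python3 -m handwheel '[{"delta_pos":[0,0,-0.001],"rot":[0,0,0]},{"delta_pos":[0,0,0],"rot":[0,0,0]},{"delta_pos":[0,0,0],"rot":[0,0,0]}]'
```

```text
t: 27.68
eef_pos: [568.7, 228.3, 105.1]
tool_rot: [[0.987, 0.159, -0.001], [0.159, -0.987, -0.001], [-0.001, 0.0, -1.0]]
contact_force: [1.1, 0.3, -0.4]
gripper_width: 0.457
gripper_force: 61.4
circle [410.  378.  297.6] centre world [589.2 303.5] px [[212.6 178.2]]
needle 7 (np.float64(97.35208942764098), np.float64(1902.0))
needle 10 (np.float64(99.25532615159027), np.float64(2171.0))
mark 20 (np.float64(69.99287601575476), np.float64(1234.0))
mark 22 (np.float64(69.94853382696266), np.float64(1965.0))
mark 25 (np.float64(67.57851211463927), np.float64(1421.0))
mark 28 (np.float64(68.30076048579876), np.float64(19083.0))
t: 27.98
eef_pos: [568.6, 228.3, 105.7]
tool_rot: [[0.988, 0.157, -0.001], [0.157, -0.988, -0.001], [-0.001, 0.0, -1.0]]
contact_force: [3.6, 0.8, -7.0]
gripper_width: 0.459
gripper_force: 61.1
```

Run:
```python
from h import *
np.set_printoptions(precision=0,suppress=True,linewidth=250)
for f,cx,cy in(('d4',406,390),('d5',410,378)):
    o=cv2.imread(f'pics/w_{f}.png')
    for a in((6,12),(12,18),(22,27)):print(f,a,polar(o,cx,cy,*a)[:60])
s=r.read_state();print(s['eef_pos'],s['contact_force'])
```

```text
d4 (6, 12) [161. 145. 150. 194. 235. 249. 254. 255. 255. 255. 255. 255. 255. 255. 255. 255. 255. 255. 255. 255. 255. 255. 255. 255. 255. 255. 255. 255. 255. 255. 255. 255. 255. 255. 255. 255. 255. 255. 255. 255. 255. 255. 255. 255. 255. 255. 255. 255. 255.
 255. 255. 255. 255. 255. 255. 255. 255. 255. 255. 255.]
d4 (12, 18) [166. 142. 205. 254. 255. 255. 255. 255. 255. 255. 255. 255. 255. 255. 255. 255. 255. 255. 255. 255. 255. 255. 255. 255. 255. 255. 255. 255. 255. 255. 255. 255. 255. 255. 255. 255. 255. 255. 255. 255. 255. 255. 255. 255. 255. 255. 255. 255. 255.
 255. 255. 255. 255. 255. 255. 255. 255. 255. 255. 255.]
d4 (22, 27) [253. 254. 255. 255. 255. 242. 255. 255. 255. 255. 242. 255. 255. 255. 253. 254. 255. 255. 255. 237. 138. 141. 153. 155. 156. 167. 197. 252. 255. 245. 255. 255. 255. 247. 253. 255. 255. 255. 232. 255. 255. 255. 255. 255. 255. 255. 255. 255. 255.
 255. 255. 255. 255. 255. 255. 255. 255. 255. 255. 255.]
d5 (6, 12) [255. 255. 255. 255. 255. 255. 255. 255. 255. 255. 255. 255. 255. 255. 255. 255. 255. 255. 255. 255. 255. 255. 255. 255. 255. 255. 253. 249. 236. 213. 177. 135. 111. 111. 149. 222. 252. 255. 255. 255. 255. 255. 255. 255. 255. 255. 255. 255. 255.
 255. 255. 255. 255. 255. 255. 255. 255. 255. 255. 255.]
d5 (12, 18) [255. 255. 255. 255. 255. 255. 255. 255. 255. 255. 255. 255. 255. 255. 255. 255. 255. 255. 255. 255. 255. 255. 255. 255. 255. 255. 255. 255. 255. 255. 255. 244. 174. 105. 120. 236. 255. 255. 255. 255. 255. 255. 255. 255. 255. 255. 255. 255. 255.
 255. 255. 255. 255. 255. 255. 255. 255. 255. 255. 255.]
d5 (22, 27) [252. 249. 255. 255. 255. 239. 254. 255. 255. 255. 221. 255. 255. 255. 248. 248. 255. 255. 255. 207. 145. 128. 130. 121. 114. 136. 250. 255. 244. 249. 255. 255. 255. 219. 255. 255. 255. 255. 218. 255. 255. 255. 255. 255. 255. 255. 255. 255. 255.
 255. 255. 255. 255. 255. 255. 255. 255. 255. 255. 255.]
[569. 228. 106.] [ 4.  1. -7.]
```

```bash
python3 -m handwheel '[{"delta_pos":[0,0,0.0012],"rot":[0,0,0]},{"delta_pos":[0,0,0],"rot":[0,0,-6]},{"delta_pos":[0,0,0],"rot":[0,0,-6]},{"delta_pos":[0,0,0],"rot":[0,0,-6]},{"delta_pos":[0,0,0],"rot":[0,0,-6]},{"delta_pos":[0,0,0],"rot":[0,0,-4]},{"delta_pos":[0,0,0],"rot":[0,0,0]},{"delta_pos":[0,0,0],"rot":[0,0,0]}]'
cat >> d.py <<'E'
np.savez('pics/'+sys.argv[1]+'.npz',**c)
for a in((6,12),(12,18)):
    p=255-polar(o,k[0],k[1],*a);i=p.argmax();w=p[i-4:i+5];print('peak',a,(w@np.arange(i-4,i+5))/w.sum()*3)
p=polar(o,k[0],k[1],22,27);print('rim',p[:50].astype(int))
s=r.read_state();print(s['eef_pos'],s['joints'][5])
E
python3 d.py d6
```

```text
t: 28.65
eef_pos: [568.8, 228.1, 105.2]
tool_rot: [[0.8, 0.601, -0.0], [0.601, -0.8, -0.001], [-0.001, 0.001, -1.0]]
contact_force: [4.0, -2.2, -5.7]
gripper_width: 0.456
gripper_force: 61.0
circle [398.  378.  301.2] centre world [589.5 304.7] px [[243.2 130.1]]
needle 7 (np.float64(70.88261902164781), np.float64(1472.0))
needle 10 (np.float64(72.59919678641161), np.float64(1873.0))
mark 20 (np.float64(69.5753374725179), np.float64(633.0))
mark 22 (np.float64(68.20176164848495), np.float64(1183.0))
mark 25 (np.float64(70.02515951978201), np.float64(1045.0))
mark 28 (np.float64(69.460709425761), np.float64(20561.0))
peak (6, 12) 69.27430731648995
peak (12, 18) 72.71801421209771
rim [225 255 255 255 247 247 255 255 255 224 255 255 255 254 207 255 255 255 250 160 142 138 139 138 127 165 255 255 240 254 255 255 255 232 254 254 254 255 235 254 254 255 255 255 255 255 254 254 254 254]
[568.8 228.1 105.2] 71.04431821106157
```

```bash
python3 -m handwheel '[{"delta_pos":[0,0,0.001],"rot":[0,0,0]},{"delta_pos":[0,0,0],"rot":[0,0,0]},{"delta_pos":[0,0,0],"rot":[0,0,0]},{"delta_pos":[0,0,0],"rot":[0,0,0]},{"delta_pos":[0,0,0],"rot":[0,0,0]}]' 1
python3 -m handwheel '[{"delta_pos":[0,0,-0.02],"rot":[0,0,0]},{"delta_pos":[0,0,-0.03],"rot":[0,0,0]},{"delta_pos":[-0.006,-0.018,-0.01],"rot":[0,0,0]},{"delta_pos":[0,-0.03,0],"rot":[0,0,0]},{"delta_pos":[0,0,0],"rot":[0,0,0]},{"delta_pos":[0,0,0],"rot":[0,0,0]}]'
python3 d.py d7
```

```text
t: 29.12
eef_pos: [568.7, 228.8, 104.8]
tool_rot: [[0.799, 0.602, 0.0], [0.602, -0.799, 0.0], [0.0, -0.0, -1.0]]
contact_force: [-0.2, -0.6, 0.7]
gripper_width: 1.003
gripper_force: 0.0
t: 29.62
eef_pos: [534.2, 264.2, 165.0]
tool_rot: [[0.797, 0.603, 0.0], [0.603, -0.797, 0.0], [0.001, -0.0, -1.0]]
contact_force: [-0.0, -0.6, -0.3]
gripper_width: 0.997
gripper_force: 0.0
circle [394.  386.  301.2] centre world [588.8 305.3] px [[322.6 120.3]]
needle 7 (np.float64(72.16205287685868), np.float64(1626.0))
needle 10 (np.float64(72.98380557615265), np.float64(1951.0))
mark 20 (np.float64(66.35700579763531), np.float64(1260.0))
mark 22 (np.float64(65.90967624215013), np.float64(2740.0))
mark 25 (np.float64(67.08048576531233), np.float64(2717.0))
mark 28 (np.float64(69.41449539705427), np.float64(17211.0))
peak (6, 12) 71.51766133609439
peak (12, 18) 72.8541549547779
rim [199 242 243 243 212 229 243 243 243 194 239 244 244 242 177 242 244 243 241 136  89  82  82  82  83 102 228 243 233 211 243 243 243 228 219 243 243 243 222 225 243 243 243 243 243 243 243 244 243 244]
[534.8 263.5 164.6] 75.12618097587352
```

```bash
python3 -m handwheel '[{"delta_pos":[0,0.03,0],"rot":[0,0,0]},{"delta_pos":[0.006,0.018,0],"rot":[0,0,0]},{"delta_pos":[0,0,0.03],"rot":[0,0,0]},{"delta_pos":[0,0,0.02],"rot":[0,0,0]},{"delta_pos":[0,0,0.01],"rot":[0,0,0]},{"delta_pos":[0,0,0],"rot":[0,0,0]}]'
python3 -m handwheel '[{"delta_pos":[0,0,0],"rot":[0,0,0]},{"delta_pos":[0,0,0],"rot":[0,0,0]},{"delta_pos":[0,0,0],"rot":[0,0,0]},{"delta_pos":[0,0,0],"rot":[0,0,0]},{"delta_pos":[0,0,0],"rot":[0,0,0]},{"delta_pos":[0,0,0],"rot":[0,0,0]}]' 0 60
python3 -m handwheel '[{"delta_pos":[0,0,0],"rot":[0,0,-3]},{"delta_pos":[0,0,0],"rot":[0,0,-3]},{"delta_pos":[0,0,0],"rot":[0,0,0]},{"delta_pos":[0,0,0],"rot":[0,0,0]}]'
python3 d.py d8 | grep -E 'peak|needle'
python3 -m handwheel '[{"delta_pos":[0,0,0],"rot":[0,0,0]},{"delta_pos":[0,0,0],"rot":[0,0,0]},{"delta_pos":[0,0,0],"rot":[0,0,0]},{"delta_pos":[0,0,0],"rot":[0,0,0]}]' 1
python3 -m handwheel '[{"delta_pos":[0,0,-0.02],"rot":[0,0,0]},{"delta_pos":[0,0,-0.03],"rot":[0,0,0]},{"delta_pos":[-0.006,-0.018,-0.01],"rot":[0,0,0]},{"delta_pos":[0,-0.03,0],"rot":[0,0,0]},{"delta_pos":[0,0,0],"rot":[0,0,0]},{"delta_pos":[0,0,0],"rot":[0,0,0]}]'
python3 d.py d9
```

```text
t: 30.17
eef_pos: [567.0, 227.0, 101.2]
tool_rot: [[0.799, 0.601, -0.006], [0.601, -0.799, -0.002], [-0.006, -0.002, -1.0]]
contact_force: [-0.1, -0.4, 0.3]
gripper_width: 0.997
gripper_force: 0.0
t: 30.67
eef_pos: [569.9, 228.8, 106.2]
tool_rot: [[0.799, 0.602, 0.003], [0.602, -0.799, 0.001], [0.003, 0.001, -1.0]]
contact_force: [0.6, -1.4, 6.0]
gripper_width: 0.457
gripper_force: 60.1
t: 31.0
eef_pos: [569.8, 228.8, 106.2]
tool_rot: [[0.731, 0.682, 0.003], [0.682, -0.731, 0.001], [0.003, 0.002, -1.0]]
contact_force: [-0.8, -0.5, 6.1]
gripper_width: 0.456
gripper_force: 60.2
needle 7 (np.float64(65.04748767188995), np.float64(1426.0))
needle 10 (np.float64(65.72869689179252), np.float64(1844.0))
peak (6, 12) 64.31926734489821
peak (12, 18) 65.73197569329761
t: 31.38
eef_pos: [568.5, 228.6, 104.2]
tool_rot: [[0.731, 0.682, -0.001], [0.682, -0.731, -0.0], [-0.0, -0.0, -1.0]]
contact_force: [0.1, 0.3, -0.3]
gripper_width: 0.989
gripper_force: 0.0
t: 31.88
eef_pos: [529.6, 260.6, 164.4]
tool_rot: [[0.73, 0.684, -0.001], [0.684, -0.73, 0.0], [-0.001, -0.001, -1.0]]
contact_force: [-0.6, 0.7, -0.5]
gripper_width: 1.0
gripper_force: 0.0
circle [402. 390. 300.] centre world [588.2 304.6] px [[332.2 114.3]]
needle 7 (np.float64(69.0522679317866), np.float64(1777.0))
needle 10 (np.float64(68.96372254337794), np.float64(2020.0))
mark 20 (np.float64(68.10146540509838), np.float64(926.0))
mark 22 (np.float64(67.69936822313345), np.float64(2547.0))
mark 25 (np.float64(68.43141480926758), np.float64(2894.0))
mark 28 (np.float64(68.52426286890038), np.float64(14545.0))
peak (6, 12) 69.02940146488315
peak (12, 18) 68.89597656401722
rim [213 233 244 244 244 194 240 244 244 244 201 244 244 244 233 211 244 245 245 214 116  89  83  82  82 100 174 244 242 195 242 245 244 233 216 245 244 245 222 227 245 245 245 245 244 244 245 245 244 244]
[530.5 260.  164.2] 68.9383271932768
```

```bash
python3 -m handwheel '[{"delta_pos":[0,0,-0.03],"rot":[0,0,0]},{"delta_pos":[0,0,-0.03],"rot":[0,0,0]},{"delta_pos":[0,0,0],"rot":[0,0,0]},{"delta_pos":[0,0,0],"rot":[0,0,0]}]'
python3 -c "
from h import *
print(workorder.finish_job())"
```

```text
t: 32.27
eef_pos: [533.3, 259.7, 226.0]
tool_rot: [[0.732, 0.681, 0.004], [0.681, -0.732, 0.001], [0.004, 0.002, -1.0]]
contact_force: [0.1, -0.4, -0.4]
gripper_width: 1.003
gripper_force: 0.0
the job is handed in; nothing more can be done
None
```

I handed the job in at about 32 s with the cassette in the larger press, glass up and clamped, and the needle within about 1° of the mark; I overshot to about 100° and backed the knob off to get there. Pushes of about 25 N stopped at the same place each time, but one camera check put the cassette about 2 mm short of fully home, and its nose appears to have touched a press guide on the way in.

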